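Jar the pralines with tongs and screw the lid on

ROBOT

A 6-joint arm with a two-finger parallel gripper is mounted at the origin on the work surface. World frame = base frame: x ahead of the robot, y to its left, z up, the work surface at z = 0. Lengths are in mm, angles in rad, forces in N, time in s.
With the tool pointing down it reaches from about 275 to 1000 mm from the base axis. Payload 8.4 kg.
Tool frame: the origin (TCP) lies at the very end of the fingers, on their centre line; the grasp point (between the pads) lies 19 mm behind it (r.tcp_to_grasp is the distance from the TCP to the grasp point, in mm); z points along the fingers, y is the line along which they close (so a half turn about z gives the same grasp; the last joint's range is limited). The gripper opens to 85 mm and grips with 20 to 120 N. Pads are 22 mm wide; open, the fingers measure 114 mm over their backs; the gripper's body (76 mm by 85 mm) begins 54 mm behind the grasp point. The pads swing forward as they close: fully open they stand 13 mm farther back than shut.
Start: joints at [-1.271, 0.353, 1.633, -0, 1.155, -0.002], TCP at [185.773, -596.755, 231.281] pointing down, gripper open.
Joint ranges: [-2.63, 2.63], [-0.92, 2.1], [0.06, 2.66], [-1.3, 4.44], [0, 2.69], [-3.02, 3.02]. Speed limits (rad/s): [2.22, 2.22, 2.79, 3.14, 3.14, 3.14].

INTERFACE

Orientations are given as [roll, pitch, yaw] about the fixed x, y, z axes, in that order (R = Rz(yaw) Ry(pitch) Rx(roll)).
In Python, from rig import r gives the robot as it stands. The module is installed in compiled form; this text tells all that it offers.
- The arm moves only by the tool play_rows, never from a script. Its argument "rows" is a list of rows, each an object with "dp": the shift along the tool's x, y, z in units of 40 mm (1.0 is 40 mm), a list of three; "turn": the turn, a rotation vector about the tool's x, y, z in units of 6 degrees (1.0 is 6 degrees), a list of three; "fingers": the closure, from 0 (fully open) to 1 (shut). In form: [{"dp": [tx, ty, tz], "turn": [wx, wy, wz], "fingers": fingers}, ...]. A call has 1 to 5 rows; each row shifts and turns the commanded pose from where the row before left it, along the tool's axes as they then stand; what a row does not reach is not made up. A row lasts 1/12 s, in which the tool goes at most 41.7 mm and 7.16 degrees, less where a joint would pass 70% of its speed; a pose out of reach is approached as far as the arm can. A call is refused whole if a number of a shift passes 1 or a number of a turn 1, either way. A call with a gripper value outside its range is refused whole. The fingers move at their own pace and stop on an object; "force" is the grip in N (left out, the last holds). Time passes only in rows, so rows that do not move let the fingers close. It gives the time, the measured TCP pose, the force, the opening and the grip force at its end, in the units of the state.
- r.sense(): the state, without advancing time (a new reading comes with each control period).
- r.grab_frame(name): name is "side" or "top"; returns a dict with "pixels" (420x560x3 uint8, red, green, blue), "fx", "fy", "cx", "cy" (pixels), "pose" (4x4, takes a point from camera to world coordinates). Camera axes: x right, y down, z forward; pixel columns grow to the right and rows downward; lengths in mm; the calibration is good to about 2 mm. A picture is of the moment at which its call begins. There is no depth.
- r.sign_off(): hands the job in; it is judged then, once.
The state is a dict: "clock": time; "qpos": joint angles; "qvel": joint speeds; "joint_efforts": joint torques, N m; "eef_pos": TCP position; "tcp_rot": TCP orientation; "contact_force": force on the tool from outside, world axes, zero at the start; "wrist_torque": the same for the moment, N m; "opening": opening from 0.0 (shut) to 1.0 (fully open); "grasp_force": force on a finger pad.
Only numpy, scipy, OpenCV 4.12 (cv2) and the standard library are available. Lean on these libraries where they do the work, as an engineer would, in place of code of your own. Each camera call takes 0.05 s, during which the arm holds its last target. There are 200 camera calls.

TASK

Take the sprung tongs out of their stand and, holding every praline only with the tongs and never with the gripper's fingers, put all the pralines that are there into the jar, then stand the tongs upright back in their stand. Next set the lid level on the jar's neck with its two lugs resting on top of the blue thread ridges, turn it backward (anticlockwise from above) until it drops past the ridges, and screw it forward (clockwise) until it stops, fully home. Leave the measuring cup, the glass bowl and the tin where they are.

Things in the scene. Friction and masses are not known exactly. Their poses are not given: they have to be found in the camera images.
- slab: Fixed marble slab, 170 (its x) x 200 (its y) x 16 mm thick, flat, no rim; the pralines start on it. Origin: centre of its underside, which is on the table.
- praline0: Dark brown chocolate praline: a flat-bottomed button 20 mm in diameter, 15 mm high (straight side to 11 mm, bevelled top), 12 g, loose, upright on the slab at first, over 40 mm from its neighbours. Origin: centre of its underside. May be absent (three to five of the six are there).
- praline1: Dark brown chocolate praline: a flat-bottomed button 20 mm in diameter, 15 mm high (straight side to 11 mm, bevelled top), 12 g, loose, upright on the slab at first, over 40 mm from its neighbours. Origin: centre of its underside. May be absent (three to five of the six are there).
- praline2: Dark brown chocolate praline: a flat-bottomed button 20 mm in diameter, 15 mm high (straight side to 11 mm, bevelled top), 12 g, loose, upright on the slab at first, over 40 mm from its neighbours. Origin: centre of its underside. May be absent (three to five of the six are there).
- praline3: Dark brown chocolate praline: a flat-bottomed button 20 mm in diameter, 15 mm high (straight side to 11 mm, bevelled top), 12 g, loose, upright on the slab at first, over 40 mm from its neighbours. Origin: centre of its underside. May be absent (three to five of the six are there).
- praline4: Dark brown chocolate praline: a flat-bottomed button 20 mm in diameter, 15 mm high (straight side to 11 mm, bevelled top), 12 g, loose, upright on the slab at first, over 40 mm from its neighbours. Origin: centre of its underside. May be absent (three to five of the six are there).
- praline5: Dark brown chocolate praline: a flat-bottomed button 20 mm in diameter, 15 mm high (straight side to 11 mm, bevelled top), 12 g, loose, upright on the slab at first, over 40 mm from its neighbours. Origin: centre of its underside. May be absent (three to five of the six are there).
- tongs: Head of small sprung steel tongs (84 g, 113 mm long) that stand jaws down in the stand. Origin midway between the jaw tips, at their lower ends; z up to the hinge at 108 mm (top 113). The arms lie at +y and -y and close along y (same after half a turn): strips 16 mm wide (x), 4 mm thick. The orange jaws at the bottom, 20 mm tall, are 44 mm apart inside when sprung open.
- tongs_tips (a point): The point midway between the two jaw tips, at their lower ends (the tongs' origin); axes as of the tongs.
- tongs_grip (a point): Midway between the arms, 70 mm above the tips, at the black patches (26 mm tall): grip here across y. Outside width: 52 mm sprung open; 49 mm holds the tongs lightly, jaws 36 mm apart; 43 mm closes the jaws on a praline (1 mm here moves the jaws 2.8 mm). The spring pushes back with 3 N when open, 9 N when on a praline; squeeze with about 25 N to grip a praline.
- tong_left (a joint): Angle of one tong arm about the hinge (the other mirrors it): 0 sprung open, about 0.11 to 0.12 rad when closed on a praline, 0.2 rad shut empty.
- stand: Fixed dark wooden block, 42 (its x) x 84 (its y) x 46 mm high, with an open slot 22 (x) x 60 (y) mm, 38 mm deep, in which the tongs stand with their arms apart along the block's y. Origin: centre of the underside. The slot's floor, where the tips of the tongs stand, is 8 mm above the origin.
- jar: Fixed white stoneware jar, open, 90 mm high, 5 mm floor: body 88 mm wide, shoulder at 60 to 66 mm, neck 68 mm outside, 62 mm clear inside. Origin: centre of the underside; z up. Its x axis runs through the two red marks on the shoulder: the lugs of the lid stand at +x and -x (over the marks) when it is fully home.
- jar_rim (a point): Centre of the jar's mouth, 90 mm up. Round the neck are two blue thread ridges, 5 mm proud, 3 mm thick, tops 78 to 80 mm above the jar's origin: each runs from 25 degrees clockwise (seen from above) to 45 degrees anticlockwise of the jar's +x or -x direction, with a stop below its clockwise end; gaps between.
- lid: White screw lid, 88 mm wide, 120 g, loose, right way up. Origin: centre of the skirt's lower edge; z up. Top face at 25 mm. Two lugs inside the lower edge at its +x and -x (red marks on top), 18 mm wide, 4 mm tall, reaching 5 mm inward; same after half a turn. Lugs on the ridges: origin 78 to 81 mm above the jar's. Dropped or home: top on the rim, origin 70 mm above the jar's.
- lid_bar (a point): Centre of the lid's wooden grip bar, 39 mm above the lid's origin: 60 mm long (lid's x, over the lugs), 16 mm wide (y), 28 mm tall. The lid drops where its x is 62 to 138 degrees anticlockwise of the jar's x (either end of the bar); from there clockwise it goes under the ridges to a stop, with lid's x along jar's x within a few degrees. Grip the bar with about 50 N to turn it.
- measuring_cup: Black mug-shaped measuring cup, 72 mm wide, 60 mm high, bystander. Origin: centre of the underside.
- prep_bowl: Small glass bowl, 90 mm wide, 35 mm high, bystander. Origin: centre of the underside.
- cocoa_tin: Reddish-brown tin with a paper label, 70 mm wide, 110 mm high, bystander. Origin: centre of the underside.

How it is judged (in metres and radians):
On the way, in this order (a step that is already met when the one before it is completed fails the run):
1. all the pralines that are there are in the jar (horizontal distance between each of praline0, praline1, praline2, praline3, praline4, praline5 and jar below 0.042 m and z of praline0 in the frame of jar between 0 and 0.075 m and z of praline1 in the frame of jar between 0 and 0.075 m and z of praline2 in the frame of jar between 0 and 0.075 m and z of praline3 in the frame of jar between 0 and 0.075 m and z of praline4 in the frame of jar between 0 and 0.075 m and z of praline5 in the frame of jar between 0 and 0.075 m), for 0.2 s.
2. the tongs stand in their stand again (horizontal distance between tongs_tips and stand below 0.014 m and z of tongs_tips in the frame of stand below 0.016 m and angle between tongs's own z axis and vertical below 0.2 rad and contact force between the fingers and tongs below 0.1 N), for 0.2 s.
3. the lid rests level on the neck, its lugs on top of the thread ridges (horizontal distance between lid and jar below 0.005 m and angle between lid's own z axis and vertical below 0.06 rad and z of lid in the frame of jar between 0.0765 and 0.0835 m and contact force between lid and jar above 0.2 N), for 0.2 s.
4. turned backward, the lid has dropped past the ridges (horizontal distance between lid and jar below 0.005 m and angle between lid's own z axis and vertical below 0.06 rad and z of lid in the frame of jar below 0.0735 m and angle between the x axis of lid and the x axis of jar, either way round above 0.65 rad), for 0.1 s.
5. the lid is screwed forward fully home (horizontal distance between lid and jar below 0.005 m and angle between lid's own z axis and vertical below 0.06 rad and z of lid in the frame of jar below 0.0735 m and angle between the x axis of lid and the x axis of jar, either way round below 0.2 rad), for 0.2 s.
At the end, for the whole second after the job is handed in: Every praline present is in the jar below its rim; the tongs stand in the slot (tips within 14 mm of its centre and 8 mm of its floor, tilt under 0.2 rad); the lid is on: within 5 mm of the axis, level to 0.06 rad, origin under 73.5 mm above the jar's, x axes within 0.2 rad; lid and tongs at rest (all of step 1 and all of step 5 and horizontal distance between tongs_tips and stand below 0.014 m and z of tongs_tips in the frame of stand below 0.016 m and angle between tongs's own z axis and vertical below 0.2 rad and linear speed of each of lid, tongs below 0.02 m/s); the robot touches nothing.
It fails at once if a finger touches a praline (contact force between the fingers and praline0 above 0.5 N or contact force between the fingers and praline1 above 0.5 N or contact force between the fingers and praline2 above 0.5 N or contact force between the fingers and praline3 above 0.5 N or contact force between the fingers and praline4 above 0.5 N or contact force between the fingers and praline5 above 0.5 N).
It fails at once if the measuring cup, the glass bowl or the tin is disturbed (moved over 30 mm) (distance of any of measuring_cup, prep_bowl, cocoa_tin from where it was at the start of the episode above 0.03 m).
Of praline0, praline1, praline2, praline3, praline4, praline5 only 3 to 5 are there at a start; the rules pass over those that are not, and their reading is None.
At some moment in a run one of praline0, praline1, praline2, praline3, praline4, praline5 may be knocked a few centimetres aside while the robot is not near it.
It also fails if it takes over 210 s, if anything falls off the work surface, if the arm or the gripper's body presses on something with over 40 N, if the wrist force passes 120 N, or if a joint passes its speed limit or range.

## Working session

There is one attempt and no reset: what is moved stays moved. The work goes in short steps, Python scripts to look and compute and a tool call to move; the robot and the scene stay as the last step left them, time stands still between calls to the robot, and variables do not carry over. Pictures are saved under pics/ and viewed, at most 14 in all, crops included, and the job is handed in when it is done.

Besides the shell and the picture viewer there is one more tool, called after "Call:" in YAML: its name, and indented under it one key for each argument. play_rows: Moves the arm, as the interface text tells. Its arguments: {"type":"object","properties":{"rows":{"type":"array"},"force":{"type":"number"}},"required":["rows"]}

```bash
mkdir -p pics
cat > h.py <<'E'
import numpy as np, cv2
from rig import r
from scipy.spatial.transform import Rotation as R
def grab(n,save=None):
    f=r.grab_frame(n); 
    if save: cv2.imwrite('pics/'+save+'.png',cv2.cvtColor(np.asarray(f['pixels']),cv2.COLOR_RGB2BGR))
    return f
def onplane(f,u,v,z):
    P=np.asarray(f['pose']); d=P[:3,:3]@np.array([(u-f['cx'])/f['fx'],(v-f['cy'])/f['fy'],1]); o=P[:3,3]
    return o+d*(z-o[2])/d[2]
def proj(f,p):
    P=np.asarray(f['pose']); c=P[:3,:3].T@(np.asarray(p,float)-P[:3,3])
    return np.array([f['fx']*c[0]/c[2]+f['cx'],f['fy']*c[1]/c[2]+f['cy']])
def blobs(f,lo,hi,amin=20):
    hsv=cv2.cvtColor(np.asarray(f['pixels']),cv2.COLOR_RGB2HSV)
    m=cv2.inRange(hsv,np.array(lo),np.array(hi))
    n,l,s,c=cv2.connectedComponentsWithStats(m)
    return [(s[i,4],*np.round(c[i],1),*s[i,:4]) for i in range(1,n) if s[i,4]>=amin]
def go(target,yaw=None,pts=True):
    "print shift in tool axes (units of 40mm) to target TCP, and yaw turn (units 6deg about tool z)"
    s=r.sense(); M=rot(s); d=M.T@(np.asarray(target,float)-s['eef_pos'])
    print('shift units',np.round(d/40,3),'mm',np.round(d,1))
def rot(s):
    a=np.asarray(s['tcp_rot']); return a if a.shape==(3,3) else R.from_euler('xyz',a).as_matrix()
E
python3 - <<'E'
from h import *
s=r.sense(); print(s)
for n in('top','side'):
    f=grab(n,n+'0'); print(n,f['fx'],f['fy'],f['cx'],f['cy'],np.round(f['pose'],3).tolist())
E
```

```text
{'clock': 0.0, 'qpos': array([-1.27142581e+00,  3.53658438e-01,  1.63414078e+00, -5.86238321e-06,
        1.15516704e+00, -2.40273256e-03]), 'qvel': array([ 1.40585854e-03, -1.07416395e-03,  2.12323688e-03, -3.67688135e-04,
        9.79987062e-04,  1.96071391e-05]), 'joint_efforts': array([-2.93972858e-03, -6.05258131e+01, -3.42070270e+01, -2.01999760e-04,
        9.50241432e-03,  2.65224941e-05]), 'eef_pos': array([ 185.61676645, -596.3092697 ,  230.55239811]), 'tcp_rot': array([-3.14021904e+00,  2.05960515e-06,  3.01775621e-01]), 'contact_force': array([ 0.94317031,  0.18230225, -0.55380353]), 'wrist_torque': array([-0.03446478,  0.02958846,  0.06707084]), 'grasp_force': 0.0, 'opening': 0.9932713216059645}
top 539.8976111703619 539.8976111703619 282.9155004608562 218.25087387684493 [[-0.01, -0.994, 0.106, 458.401], [-1.0, 0.012, 0.016, -50.0], [-0.017, -0.106, -0.994, 1365.717], [0.0, 0.0, 0.0, 1.0]]
side 492.4241648006413 492.4241648006413 277.44101502182093 216.10449901993076 [[-0.891, -0.321, 0.322, 258.083], [-0.454, 0.632, -0.628, 662.392], [-0.002, -0.705, -0.709, 867.804], [0.0, 0.0, 0.0, 1.0]]
```

View pics/top0.png

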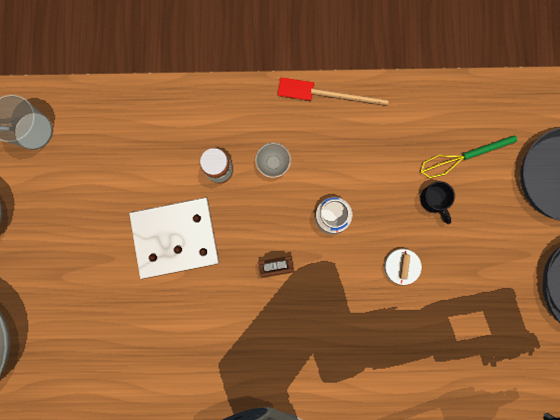

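View pics/side0.png

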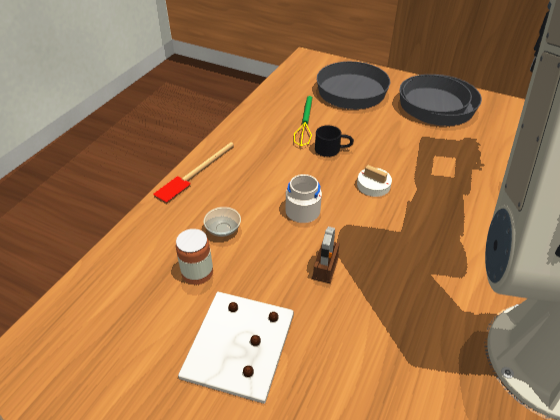

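The top view shows four pralines (197,218), (178,249), (153,257), (203,251), the stand at (276,265), the jar at (334,214) and the lid at (403,267). The side view agrees. Next I'll take enlarged crops for the colours and the red marks.

Run:
```python
import cv2,numpy as np
t=cv2.imread('pics/top0.png'); s=cv2.imread('pics/side0.png')
def c(i,x,y,w,h,k): return cv2.resize(i[y:y+h,x:x+w],(w*k,h*k),interpolation=cv2.INTER_CUBIC)
a=c(t,250,185,100,100,4); b=c(t,363,217,75,75,5)[:300,:375]
d=c(s,270,160,130,130,3); 
out=np.zeros((590,790,3),np.uint8); out[:400,:400]=a; out[:300,410:785]=b[:300]; 
out[300:590,410:790]=c(s,270,170,127,97,3)[:290,:380]; 
out[400:590,:400]=c(s,275,222,80,60,5)[:190*1,:400] if False else cv2.resize(s[222:290,280:376+47],(400,190))
cv2.imwrite('pics/crop.png',out)
```

```text
(no output)
```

View pics/crop.png

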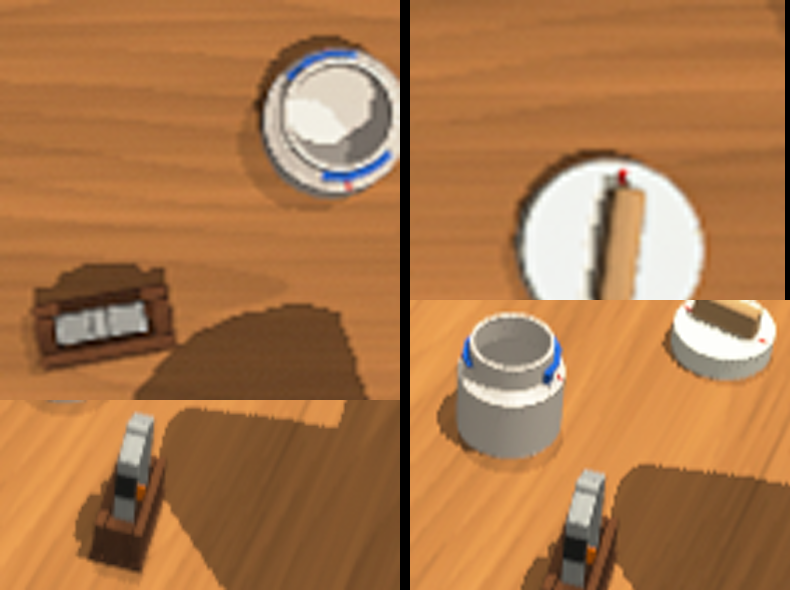

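The crop shows the jar's red mark near top px (337,231), two blue ridges, the lid bar roughly vertical with its red mark near (405,252), and the tongs' grey top centred in the stand. I'll measure these next.

Run:
```python
from h import *
f=grab('top'); g=grab('side')
img=np.asarray(f['pixels'])
np.set_printoptions(precision=1,suppress=True)
def bl(h,lo,hi,box,amin): 
    return [b for b in blobs(h,lo,hi,amin) if box[0]<b[1]<box[2] and box[1]<b[2]<box[3]]
print('pralines top');
for b in bl(f,(0,60,0),(20,255,90),(130,195,220,280),15): print(b[0],b[1:3],onplane(f,b[1],b[2],16+9)[:2])
print('pral side')
for b in bl(g,(0,60,0),(20,255,90),(180,295,295,400),15): print(b[0],b[1:3],onplane(g,b[1],b[2],16+7.5)[:2])
print('blue top')
B=[(b[0],onplane(f,b[1],b[2],80)[:2]) for b in bl(f,(105,120,60),(125,255,255),(310,190,360,240),5)]
print(B)
if len(B)>=2:
    B.sort(key=lambda t:-t[0]); c=(B[0][1]+B[1][1])/2; v=B[0][1]-B[1][1]; print('jar c',c,'ridge ang',np.degrees(np.arctan2(v[1],v[0])))
for n,h,bx in(('top',f,(310,190,420,290)),('side',g,(270,160,410,230))):
  for lo,hi in(((0,120,120),(6,255,255)),((172,100,120),(180,255,255))):
    for b in bl(h,lo,hi,bx,1): print('red',n,b[:3],'z66',onplane(h,b[1],b[2],66)[:2],'z25',onplane(h,b[1],b[2],25)[:2])
# lid
hsv=cv2.cvtColor(img,cv2.COLOR_RGB2HSV)
m=cv2.inRange(hsv,np.array((0,0,170)),np.array((180,50,255)))
for name,(x0,y0,x1,y1),z in(('lid',(375,240,430,295),25),('jarwhite',(310,190,360,240),85)):
    k=np.zeros_like(m);k[y0:y1,x0:x1]=m[y0:y1,x0:x1]
    cs,_=cv2.findContours(k,0,2);c=max(cs,key=cv2.contourArea);(u,v),rad=cv2.minEnclosingCircle(c)
    e=cv2.fitEllipse(cv2.convexHull(c)); print(name,(u,v),rad,e,onplane(f,*e[0],z)[:2])
# bar
m=cv2.inRange(hsv,np.array((8,60,120)),np.array((25,255,255)));k=np.zeros_like(m);k[250:285,390:416]=m[250:285,390:416]
n,l,s,c=cv2.connectedComponentsWithStats(k)
for i in range(1,n):
    if s[i,4]>30:
        q=np.argwhere(l==i)[:,::-1]; p=np.array([onplane(f,a,b,53)[:2] for a,b in q]); w,V=np.linalg.eigh(np.cov(p.T)); print('bar',s[i],p.mean(0),np.degrees(np.arctan2(V[1,1],V[0,1])),np.sqrt(w*12))
# stand, tongs
m=cv2.inRange(hsv,np.array((0,0,110)),np.array((180,60,255)));k=np.zeros_like(m);k[250:285,255:300]=m[250:285,255:300]
q=np.argwhere(k)[:,::-1]; p=np.array([onplane(f,a,b,113)[:2] for a,b in q]); w,V=np.linalg.eigh(np.cov(p.T)); print('tongs',len(q),p.mean(0),(p.min(0)+p.max(0))/2,np.degrees(np.arctan2(V[1,1],V[0,1])),np.sqrt(w*12))
# orange
for h,n,bx in((g,'side',(300,220,350,290)),):
    for b in bl(h,(8,200,180),(20,255,255),bx,2): print('orange',b)
    m=cv2.inRange(cv2.cvtColor(np.asarray(h['pixels']),cv2.COLOR_RGB2HSV),np.array((0,0,90)),np.array((180,45,255)));k=np.zeros_like(m);k[222:285,305:345]=m[222:285,305:345]
    q=np.argwhere(k); print('tongs side top rows',q[:,0].min(),[ (r_,q[q[:,0]==r_][:,1].min(),q[q[:,0]==r_][:,1].max()) for r_ in range(q[:,0].min(),q[:,0].min()+10,2)])
for w in ((458,0,113),):pass
# HSV dump of stand
print(img[250:282:3,255:298:4].sum(2))
```

```text
pralines top
40 (np.float64(196.5), np.float64(218.0)) [605.1 188.2]
41 (np.float64(177.5), np.float64(249.1)) [527.8 235.1]
36 (np.float64(203.1), np.float64(251.3)) [521.6 171.1]
42 (np.float64(152.5), np.float64(257.0)) [508.8 297.3]
pral side
62 (np.float64(232.8), np.float64(307.2)) [603.1 189.9]
64 (np.float64(273.0), np.float64(317.0)) [519.1 173.5]
72 (np.float64(254.9), np.float64(340.6)) [525.7 236.8]
83 (np.float64(247.7), np.float64(371.3)) [506.7 298.7]
blue top
[(np.int32(21), array([ 639.7, -141. ])), (np.int32(30), array([ 572.7, -161.2]))]
jar c [ 606.2 -151.1] ridge ang -163.24669649063387
red top (np.int32(1), np.float64(337.0), np.float64(231.0)) z66 [ 565.  -159.1] z25 [ 568.4 -162.5]
red top (np.int32(3), np.float64(405.0), np.float64(252.0)) z66 [ 512.7 -320.7] z25 [ 514.4 -329.2]
red top (np.int32(3), np.float64(401.0), np.float64(281.0)) z66 [ 443.8 -308.8] z25 [ 443.3 -317. ]
red side (np.int32(1), np.float64(363.0), np.float64(173.0)) z66 [ 499.3 -281.2] z25 [ 511.6 -329.5]
red side (np.int32(1), np.float64(387.0), np.float64(183.0)) z66 [ 433.5 -271.9] z25
[... 737 characters left out ...]
27, np.int64(328), np.int64(330)), (229, np.int64(327), np.int64(334)), (231, np.int64(326), np.int64(334)), (233, np.int64(325), np.int64(333)), (235, np.int64(325), np.int64(333))]
[[341 340 344 342 317 314 310 310 347 344 350]
 [351 349 353 195 204 202 197 201 194 300 345]
 [335 310 250 193 193 192 201 184 163 192 345]
 [355 199 196 183 137 121 120 104 206 127 352]
 [355 231 225 104 248 347 506 482 127 210 364]
 [322 201 190 458 523 527 475 471  74 196 355]
 [317 193 100 454 465 507 450 105  87 145 367]
 [352 229 158 131  99 138 204 222 212 198 206]
 [345 264 237 225 199 164 199 304 370 283 223]
 [342 293 247 310 375 379 373 371 362 215 212]
 [376 375 372 369 360 356 378 386 219 222 217]]
```

Call:
play_rows:
  rows:
    - {"dp": [0, 0, 0], "turn": [0, 0, 0.73], "fingers": 0.1}
    - {"dp": [0, 0, 0], "turn": [0, 0, 0.73], "fingers": 0.1}
    - {"dp": [0.53, -0.74, 0.04], "turn": [0, 0, 0], "fingers": 0.1}
    - {"dp": [0.53, -0.74, 0.04], "turn": [0, 0, 0], "fingers": 0.1}
    - {"dp": [0.53, -0.74, 0.04], "turn": [0, 0, 0], "fingers": 0.1}
  force: 25

```text
clock: 0.62
eef_pos: [235.5, -498.4, 226.0]
tcp_rot: [-3.141, 0.0, 0.148]
contact_force: [0.8, 0.2, 1.3]
opening: 0.897
grasp_force: 0.0
```

Call:
play_rows:
  rows:
    - {"dp": [0.53, -0.74, 0.04], "turn": [0, 0, 0], "fingers": 0.1}
    - {"dp": [0.53, -0.74, 0.04], "turn": [0, 0, 0], "fingers": 0.1}
    - {"dp": [0.53, -0.74, 0.04], "turn": [0, 0, 0], "fingers": 0.1}
    - {"dp": [0.53, -0.74, 0.04], "turn": [0, 0, 0], "fingers": 0.1}
    - {"dp": [0.53, -0.74, 0.04], "turn": [0, 0, 0], "fingers": 0.1}

```text
clock: 1.03
eef_pos: [318.7, -335.8, 218.4]
tcp_rot: [3.141, -0.0, 0.149]
contact_force: [1.5, 0.1, 0.2]
opening: 0.899
grasp_force: 0.0
```

Call:
play_rows:
  rows:
    - {"dp": [0.53, -0.74, 0.04], "turn": [0, 0, 0], "fingers": 0.1}
    - {"dp": [0.53, -0.74, 0.04], "turn": [0, 0, 0], "fingers": 0.1}
    - {"dp": [0.53, -0.74, 0.04], "turn": [0, 0, 0], "fingers": 0.1}
    - {"dp": [0.53, -0.74, 0.04], "turn": [0, 0, 0], "fingers": 0.1}
    - {"dp": [0.53, -0.74, 0.04], "turn": [0, 0, 0], "fingers": 0.1}

```text
clock: 1.45
eef_pos: [401.7, -173.6, 210.6]
tcp_rot: [3.141, -0.0, 0.149]
contact_force: [0.2, 0.3, 0.1]
opening: 0.899
grasp_force: 0.0
```

Call:
play_rows:
  rows:
    - {"dp": [0.53, -0.74, 0.04], "turn": [0, 0, 0], "fingers": 0.1}
    - {"dp": [0.53, -0.74, 0.04], "turn": [0, 0, 0], "fingers": 0.1}
    - {"dp": [0.53, -0.74, 0.04], "turn": [0, 0, 0], "fingers": 0.1}
    - {"dp": [0.53, -0.74, 0.04], "turn": [0, 0, 0], "fingers": 0.1}
    - {"dp": [0.53, -0.74, 0.04], "turn": [0, 0, 0], "fingers": 0.1}

```text
clock: 1.87
eef_pos: [484.6, -11.4, 202.5]
tcp_rot: [3.141, -0.0, 0.149]
contact_force: [0.5, -0.7, 0.9]
opening: 0.9
grasp_force: 0.0
```

Call:
play_rows:
  rows:
    - {"dp": [0, 0, 0], "turn": [0, 0, 0], "fingers": 0.1}
    - {"dp": [0, 0, 0], "turn": [0, 0, 0], "fingers": 0.1}

```text
clock: 2.03
eef_pos: [484.5, -11.6, 202.2]
tcp_rot: [-3.142, 0.0, 0.152]
contact_force: [0.0, -1.1, -0.3]
opening: 0.9
grasp_force: 0.0
```

```bash
cat >> h.py <<'E'
def st():
    s=r.sense(); print('t',round(s['clock'],2),'p',np.round(s['eef_pos'],1),'rpy',np.round(np.degrees(s['tcp_rot']),1),'open',round(s['opening'],3),'gf',round(s['grasp_force'],1),'F',np.round(s['contact_force'],1))
E
python3 - <<'E'
from h import *
st(); go((482.8,-10,150))
g=grab('side','side1')
for z in(8+113,8+83,8+57): print(z,proj(g,(482.8,-10,z)))
E
```

```text
t 2.03 p [484.5 -11.6 202.2] rpy [-180.     0.     8.7] open 0.9 gf 0.0 F [ 0.  -1.1 -0.3]
shift units [-0.036 -0.047  1.306] mm [-1.4 -1.9 52.2]
121 [328.69933741 230.3205452 ]
91 [327.68268624 240.00138902]
65 [326.83447988 248.07825315]
```

Call:
play_rows:
  rows:
    - {"dp": [-0.04, -0.05, 0.7], "turn": [0, 0, 0], "fingers": 0.1}
    - {"dp": [0, 0, 0.7], "turn": [0, 0, 0], "fingers": 0.1}
    - {"dp": [0, 0, 0.7], "turn": [0, 0, 0], "fingers": 0.1}
    - {"dp": [0, 0, 0.5], "turn": [0, 0, 0], "fingers": 0.1}
    - {"dp": [0, 0, 0.5], "turn": [0, 0, 0], "fingers": 0.1}

```text
clock: 2.5
eef_pos: [481.2, -12.9, 77.4]
tcp_rot: [3.142, 0.001, 0.147]
contact_force: [-0.6, 0.5, -0.1]
opening: 0.897
grasp_force: 0.0
```

Call:
play_rows:
  rows:
    - {"dp": [0, 0, 0.3], "turn": [0, 0, 0], "fingers": 0.1}
    - {"dp": [0, 0, 0.2], "turn": [0, 0, 0], "fingers": 0.2}
    - {"dp": [0, 0, 0], "turn": [0, 0, 0], "fingers": 0.3}
    - {"dp": [0, 0, 0], "turn": [0, 0, 0], "fingers": 0.36}
    - {"dp": [0, 0, 0], "turn": [0, 0, 0], "fingers": 0.38}

```text
clock: 2.92
eef_pos: [482.7, -11.9, 59.3]
tcp_rot: [3.141, -0.001, 0.148]
contact_force: [0.7, 0.5, 0.1]
opening: 0.62
grasp_force: 0.1
```

Call:
play_rows:
  rows:
    - {"dp": [0, 0, 0], "turn": [0, 0, 0], "fingers": 0.4}
    - {"dp": [0, 0, 0], "turn": [0, 0, 0], "fingers": 0.42}
    - {"dp": [0, 0, 0], "turn": [0, 0, 0], "fingers": 0.43}
    - {"dp": [0, 0, 0], "turn": [0, 0, 0], "fingers": 0.43}
    - {"dp": [0, 0, 0], "turn": [0, 0, 0], "fingers": 0.43}

```text
clock: 3.33
eef_pos: [483.2, -11.7, 59.3]
tcp_rot: [3.141, -0.002, 0.149]
contact_force: [0.7, -3.1, 5.9]
opening: 0.574
grasp_force: 18.2
```

Run:
```python
from h import *
st()
g=grab('side','s2'); i=cv2.imread('pics/s2.png')[190:310,260:400]; cv2.imwrite('pics/s2c.png',cv2.resize(i,None,fx=4,fy=4,interpolation=2))
```

```text
t 3.33 p [483.2 -11.7  59.3] rpy [ 1.8e+02 -1.0e-01  8.6e+00] open 0.574 gf 18.2 F [ 0.7 -3.1  5.9]
```

View pics/s2c.png

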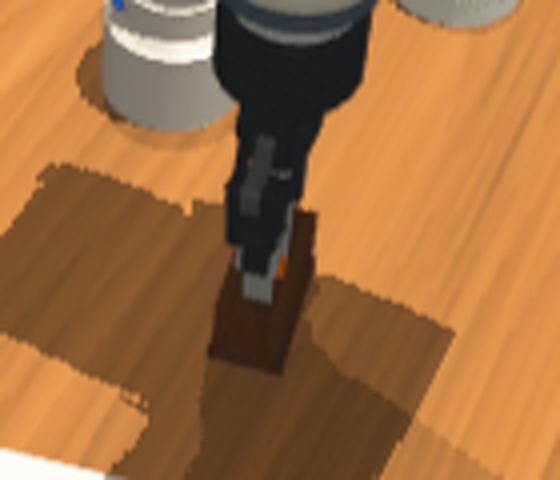

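The picture shows the fingers on the tongs' black patches at crop (260,200), tongs upright in the stand. Lifting.

Call:
play_rows:
  rows:
    - {"dp": [0, 0, -0.4], "turn": [0, 0, 0], "fingers": 0.43}
    - {"dp": [0, 0, -0.6], "turn": [0, 0, 0], "fingers": 0.43}
    - {"dp": [0, 0, -0.7], "turn": [0, 0, 0], "fingers": 0.43}
    - {"dp": [0, 0, -0.7], "turn": [0, 0, 0], "fingers": 0.43}
    - {"dp": [0, 0, -0.6], "turn": [0, 0, 0], "fingers": 0.43}

```text
clock: 3.8
eef_pos: [482.1, -11.3, 180.2]
tcp_rot: [-3.141, -0.0, 0.149]
contact_force: [1.1, -0.0, 0.2]
opening: 0.571
grasp_force: 12.6
```

Call:
play_rows:
  rows:
    - {"dp": [0.2, -0.53, 0], "turn": [0, 0, 0], "fingers": 0.43}
    - {"dp": [0.3, -0.83, 0], "turn": [0, 0, 0], "fingers": 0.43}
    - {"dp": [0.3, -0.83, 0], "turn": [0, 0, 0], "fingers": 0.43}
    - {"dp": [0.3, -0.83, 0], "turn": [0, 0, 0], "fingers": 0.43}
    - {"dp": [0.3, -0.83, 0], "turn": [0, 0, 0], "fingers": 0.43}

```text
clock: 4.22
eef_pos: [514.5, 150.8, 178.6]
tcp_rot: [-3.141, 0.0, 0.149]
contact_force: [1.1, -0.9, -0.6]
opening: 0.575
grasp_force: 12.7
```

Call:
play_rows:
  rows:
    - {"dp": [0.2, -0.56, 0], "turn": [0, 0, 0], "fingers": 0.43}
    - {"dp": [0, 0, 0], "turn": [0, 0, 0], "fingers": 0.43}
    - {"dp": [0, 0, 0], "turn": [0, 0, 0], "fingers": 0.43}

```text
clock: 4.47
eef_pos: [518.9, 173.5, 178.2]
tcp_rot: [3.142, 0.001, 0.151]
contact_force: [-0.1, -0.4, -0.3]
opening: 0.57
grasp_force: 12.7
```

```bash
cat >> h.py <<'E'
def pral():
    np.set_printoptions(precision=1,suppress=True)
    f=grab('top'); g=grab('side')
    for n,h,bx,z in(('top',f,(120,180,230,300),25),('side',g,(150,280,310,419),23.5)):
        for b in blobs(h,(0,60,0),(20,255,90),15):
            if bx[0]<b[1]<bx[2] and bx[1]<b[2]<bx[3] and b[0]<200: print(n,b[0],b[1:3],onplane(h,b[1],b[2],z)[:2])
    return f,g
E
python3 - <<'E'
from h import *
st(); f,g=pral()
s=r.sense(); 
for dz in(-50,-30,-10): print(dz,proj(g,s['eef_pos']+[0,0,dz]))
for b in blobs(g,(5,180,120),(22,255,255),6):
    if 200<b[1]<400 and 200<b[2]<400: print('orange',b)
cv2.imwrite('pics/s3.png',cv2.resize(cv2.cvtColor(np.asarray(g['pixels']),cv2.COLOR_RGB2BGR)[200:400,180:400],None,fx=3,fy=3,interpolation=2)[:600,:660])
E
```

```text
t 4.47 p [518.9 173.5 178.2] rpy [180.    0.    8.7] open 0.57 gf 12.7 F [-0.1 -0.4 -0.3]
top 180 (np.float64(207.7), np.float64(181.6)) [697.1 160.5]
top 41 (np.float64(196.2), np.float64(218.0)) [605.1 188.9]
top 25 (np.float64(203.4), np.float64(252.5)) [518.6 170.3]
side 76 (np.float64(232.9), np.float64(306.7)) [603.5 188.8]
side 78 (np.float64(273.0), np.float64(316.4)) [519.7 172.3]
side 71 (np.float64(255.0), np.float64(340.7)) [525.4 236.9]
side 80 (np.float64(247.8), np.float64(371.4)) [506.5 298.8]
-50 [273.1 284.9]
-30 [273.1 278.2]
-10 [273.  271.4]
orange (np.int32(39), np.float64(277.4), np.float64(276.4), np.int32(275), np.int32(273), np.int32(6), np.int32(8))
orange (np.int32(50), np.float64(270.0), np.float64(291.0), np.int32(266), np.int32(288), np.int32(9), np.int32(7))
```

View pics/s3.png

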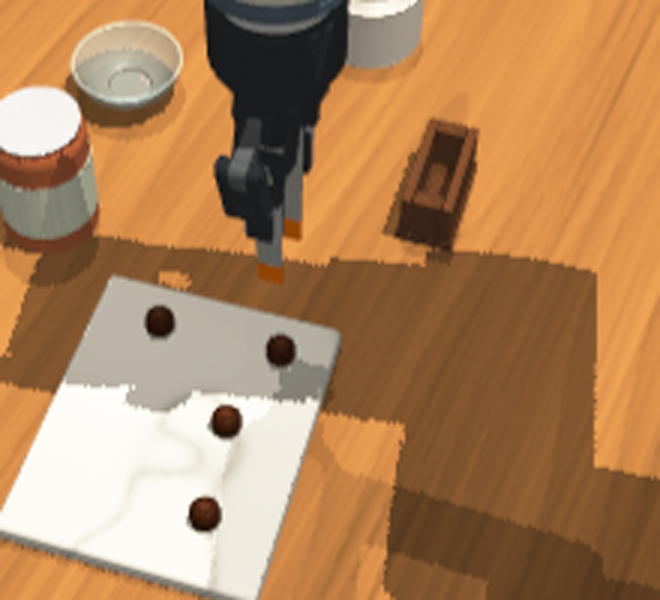

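Tongs are held straight, with orange jaws over the praline at (280,350) in the crop. Descending onto it.

Call:
play_rows:
  rows:
    - {"dp": [0.02, 0.04, 0.6], "turn": [0, 0, 0], "fingers": 0.43}
    - {"dp": [0, 0, 0.7], "turn": [0, 0, 0], "fingers": 0.43}
    - {"dp": [0, 0, 0.6], "turn": [0, 0, 0], "fingers": 0.43}
    - {"dp": [0, 0, 0.4], "turn": [0, 0, 0], "fingers": 0.43}
    - {"dp": [0, 0, 0.3], "turn": [0, 0, 0], "fingers": 0.43}

```text
clock: 4.98
eef_pos: [519.2, 169.3, 72.8]
tcp_rot: [3.141, 0.002, 0.147]
contact_force: [0.5, -0.8, -0.5]
opening: 0.575
grasp_force: 12.7
```

Call:
play_rows:
  rows:
    - {"dp": [0, 0, 0.1], "turn": [0, 0, 0], "fingers": 0.43}
    - {"dp": [0, 0, 0], "turn": [0, 0, 0], "fingers": 0.46}
    - {"dp": [0, 0, 0], "turn": [0, 0, 0], "fingers": 0.5}
    - {"dp": [0, 0, 0], "turn": [0, 0, 0], "fingers": 0.55}
    - {"dp": [0, 0, 0], "turn": [0, 0, 0], "fingers": 0.6}

```text
clock: 5.4
eef_pos: [521.1, 171.1, 71.6]
tcp_rot: [-3.141, -0.002, 0.149]
contact_force: [0.1, 0.4, -0.8]
opening: 0.543
grasp_force: 25.6
```

Call:
play_rows:
  rows:
    - {"dp": [0, 0, 0], "turn": [0, 0, 0], "fingers": 0.6}
    - {"dp": [0, 0, 0], "turn": [0, 0, 0], "fingers": 0.6}
    - {"dp": [0, 0, 0], "turn": [0, 0, 0], "fingers": 0.6}

```text
clock: 5.65
eef_pos: [520.5, 171.1, 70.8]
tcp_rot: [-3.142, -0.001, 0.149]
contact_force: [-0.9, -0.9, -1.2]
opening: 0.541
grasp_force: 25.6
```

Run:
```python
from h import *
st(); g=grab('side')
cv2.imwrite('pics/s4.png',cv2.resize(cv2.cvtColor(np.asarray(g['pixels']),cv2.COLOR_RGB2BGR)[240:360,210:350],None,fx=5,fy=5,interpolation=2)[:600,:700])
```

```text
t 5.65 p [520.5 171.1  70.8] rpy [-180.    -0.     8.5] open 0.541 gf 25.6 F [-0.9 -0.9 -1.2]
```

View pics/s4.png

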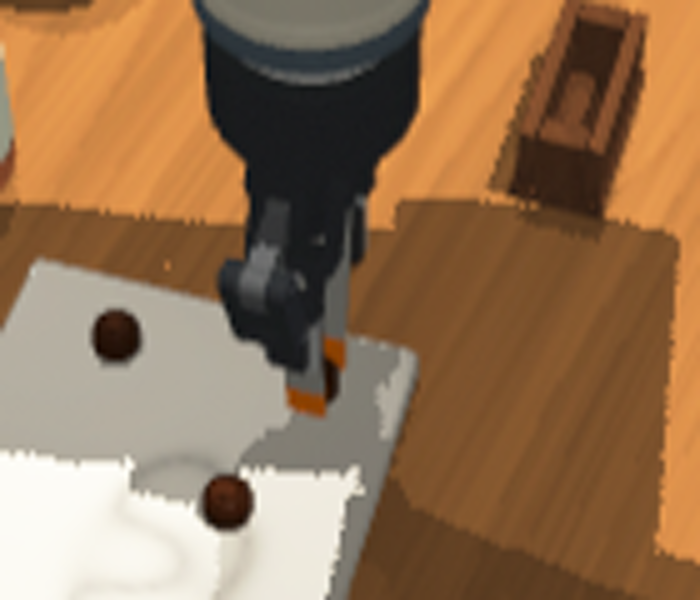

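The praline is held between the orange jaws around crop (330,380). Lifting and checking.

Call:
play_rows:
  rows:
    - {"dp": [0, 0, -0.2], "turn": [0, 0, 0], "fingers": 0.6}
    - {"dp": [0, 0, -0.4], "turn": [0, 0, 0], "fingers": 0.6}
    - {"dp": [0, 0, -0.6], "turn": [0, 0, 0], "fingers": 0.6}
    - {"dp": [0, 0, -0.8], "turn": [0, 0, 0], "fingers": 0.6}
    - {"dp": [0, 0, -0.8], "turn": [0, 0, 0], "fingers": 0.6}

```text
clock: 6.12
eef_pos: [519.7, 170.8, 183.8]
tcp_rot: [3.141, 0.001, 0.149]
contact_force: [1.8, 1.7, -0.5]
opening: 0.54
grasp_force: 25.7
```

Run:
```python
from h import *
st(); f,g=pral(); go((605,-151,180))
```

```text
t 6.12 p [519.7 170.8 183.8] rpy [1.8e+02 1.0e-01 8.5e+00] open 0.54 gf 25.7 F [ 1.8  1.7 -0.5]
top 197 (np.float64(207.9), np.float64(181.3)) [697.9 160. ]
top 43 (np.float64(196.3), np.float64(218.0)) [605.1 188.7]
side 76 (np.float64(232.9), np.float64(306.7)) [603.5 188.8]
side 71 (np.float64(255.0), np.float64(340.7)) [525.4 236.9]
side 80 (np.float64(247.8), np.float64(371.4)) [506.5 298.8]
shift units [0.8 8.3 0.2] mm [ 32.7 331.5   7.9]
```

Call:
play_rows:
  rows:
    - {"dp": [0.04, 0.4, 0], "turn": [0, 0, 0], "fingers": 0.6}
    - {"dp": [0.08, 0.8, 0], "turn": [0, 0, 0], "fingers": 0.6}
    - {"dp": [0.09, 0.9, 0], "turn": [0, 0, 0], "fingers": 0.6}
    - {"dp": [0.09, 0.9, 0], "turn": [0, 0, 0], "fingers": 0.6}
    - {"dp": [0.09, 0.9, 0], "turn": [0, 0, 0], "fingers": 0.6}

```text
clock: 6.63
eef_pos: [558.8, 17.6, 182.4]
tcp_rot: [-3.142, 0.0, 0.15]
contact_force: [1.0, 0.3, -0.6]
opening: 0.54
grasp_force: 25.8
```

Call:
play_rows:
  rows:
    - {"dp": [0.09, 0.9, 0], "turn": [0, 0, 0], "fingers": 0.6}
    - {"dp": [0.09, 0.9, 0], "turn": [0, 0, 0], "fingers": 0.6}
    - {"dp": [0.09, 0.9, 0], "turn": [0, 0, 0], "fingers": 0.6}
    - {"dp": [0.09, 0.9, 0], "turn": [0, 0, 0], "fingers": 0.6}
    - {"dp": [0.07, 0.8, 0], "turn": [0, 0, 0], "fingers": 0.6}

```text
clock: 7.05
eef_pos: [602.1, -154.7, 182.3]
tcp_rot: [3.142, 0.0, 0.148]
contact_force: [0.9, 1.3, -0.6]
opening: 0.542
grasp_force: 25.8
```

Call:
play_rows:
  rows:
    - {"dp": [0, 0, 0], "turn": [0, 0, 0], "fingers": 0.6}
    - {"dp": [0, 0, 0], "turn": [0, 0, 0], "fingers": 0.6}
    - {"dp": [0, 0, 0], "turn": [0, 0, 0], "fingers": 0.6}

```text
clock: 7.3
eef_pos: [601.5, -152.1, 182.0]
tcp_rot: [-3.141, 0.001, 0.148]
contact_force: [0.1, 0.6, 0.1]
opening: 0.54
grasp_force: 25.9
```

Run:
```python
from h import *
st(); go((605,-151,118)); g=grab('side'); f=grab('top')
a=cv2.cvtColor(np.asarray(g['pixels']),cv2.COLOR_RGB2BGR)[110:240,240:370]; b=cv2.cvtColor(np.asarray(f['pixels']),cv2.COLOR_RGB2BGR)[160:290,270:400]
cv2.imwrite('pics/s5.png',cv2.resize(np.hstack([a,b]),None,fx=3,fy=3,interpolation=2))
```

```text
t 7.3 p [ 601.5 -152.1  182. ] rpy [-1.8e+02  1.0e-01  8.5e+00] open 0.54 gf 25.9 F [0.1 0.6 0.1]
shift units [ 0.093 -0.014  1.601] mm [ 3.7 -0.6 64. ]
```

View pics/s5.png

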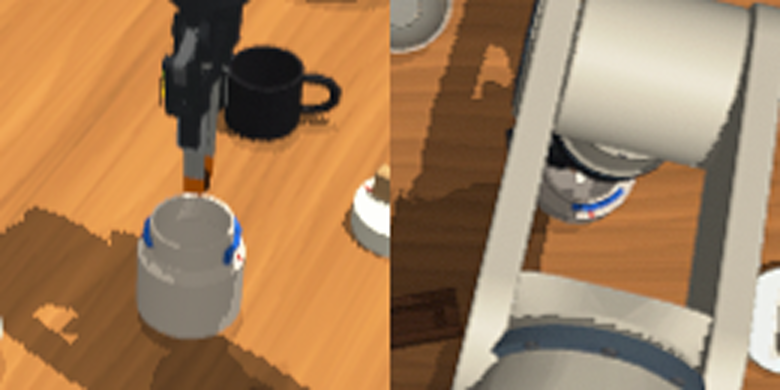

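The jaws with the praline are above the jar mouth at (193,222) in the left crop. Lowering and releasing.

Call:
play_rows:
  rows:
    - {"dp": [0.09, 0, 0.3], "turn": [0, 0, 0], "fingers": 0.6}
    - {"dp": [0, 0, 0.4], "turn": [0, 0, 0], "fingers": 0.6}
    - {"dp": [0, 0, 0.4], "turn": [0, 0, 0], "fingers": 0.6}
    - {"dp": [0, 0, 0.3], "turn": [0, 0, 0], "fingers": 0.6}
    - {"dp": [0, 0, 0.2], "turn": [0, 0, 0], "fingers": 0.6}

```text
clock: 7.82
eef_pos: [604.9, -150.9, 116.4]
tcp_rot: [-3.141, 0.002, 0.15]
contact_force: [-0.1, 0.1, -2.0]
opening: 0.544
grasp_force: 25.9
```

Call:
play_rows:
  rows:
    - {"dp": [0, 0, 0], "turn": [0, 0, 0], "fingers": 0.5}
    - {"dp": [0, 0, 0], "turn": [0, 0, 0], "fingers": 0.43}
    - {"dp": [0, 0, 0], "turn": [0, 0, 0], "fingers": 0.43}
    - {"dp": [0, 0, 0], "turn": [0, 0, 0], "fingers": 0.43}
    - {"dp": [0, 0, 0], "turn": [0, 0, 0], "fingers": 0.43}

```text
clock: 8.23
eef_pos: [606.1, -152.1, 119.3]
tcp_rot: [3.141, -0.001, 0.149]
contact_force: [1.1, 0.5, -0.6]
opening: 0.57
grasp_force: 13.0
```

Call:
play_rows:
  rows:
    - {"dp": [0, 0, -0.3], "turn": [0, 0, 0], "fingers": 0.43}
    - {"dp": [0, 0, -0.5], "turn": [0, 0, 0], "fingers": 0.43}
    - {"dp": [0, 0, -0.5], "turn": [0, 0, 0], "fingers": 0.43}
    - {"dp": [0, 0, -0.3], "turn": [0, 0, 0], "fingers": 0.43}
    - {"dp": [0, 0, 0], "turn": [0, 0, 0], "fingers": 0.43}

```text
clock: 8.65
eef_pos: [607.6, -152.5, 186.4]
tcp_rot: [3.139, -0.005, 0.149]
contact_force: [1.3, -0.3, -0.3]
opening: 0.57
grasp_force: 13.0
```

Run:
```python
from h import *
st(); f,g=pral(); go((526,236.5,182)); print('rim',proj(g,(605,-151,90)))
```

```text
t 8.65 p [ 607.6 -152.5  186.4] rpy [179.9  -0.3   8.5] open 0.57 gf 13.0 F [ 1.3 -0.3 -0.3]
top 42 (np.float64(196.4), np.float64(218.0)) [605.1 188.4]
top 42 (np.float64(177.5), np.float64(249.1)) [527.8 235.1]
top 32 (np.float64(227.4), np.float64(249.7)) [524.9 110.5]
top 43 (np.float64(152.5), np.float64(257.0)) [508.8 297.3]
side 60 (np.float64(232.8), np.float64(307.3)) [603.  190.1]
side 71 (np.float64(255.0), np.float64(340.7)) [525.4 236.9]
side 80 (np.float64(247.8), np.float64(371.4)) [506.5 298.8]
shift units [-0.5 -9.9  0. ] mm [ -21.3 -396.1    0.8]
rim [303.4 183.8]
```

Run:
```python
from h import *
f=grab('top','t6'); g=grab('side','s6'); P=proj(g,(525,110.5,8)); print(P)
u,v=map(int,P); a=cv2.imread('pics/s6.png')[v-50:v+50,u-60:u+60]; b=cv2.imread('pics/t6.png')[200:300,170:290]; c=cv2.imread('pics/s6.png')[130:230,250:370]
cv2.imwrite('pics/s6c.png',cv2.resize(np.hstack([a,b,c]),None,fx=2.2,fy=2.2,interpolation=2))
```

```text
[284.27425645 297.35418314]
```

View pics/s6c.png

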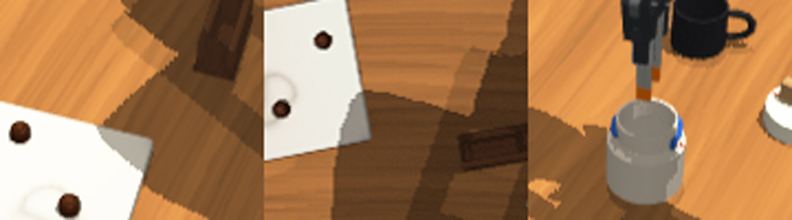

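The dark blob was only a shadow edge; nothing lies on the table and the jaws are empty above the jar. Next praline.

Call:
play_rows:
  rows:
    - {"dp": [-0.03, -0.5, 0], "turn": [0, 0, 0], "fingers": 0.43}
    - {"dp": [-0.05, -0.9, 0], "turn": [0, 0, 0], "fingers": 0.43}
    - {"dp": [-0.05, -0.95, 0], "turn": [0, 0, 0], "fingers": 0.43}
    - {"dp": [-0.05, -0.95, 0], "turn": [0, 0, 0], "fingers": 0.43}
    - {"dp": [-0.05, -0.95, 0], "turn": [0, 0, 0], "fingers": 0.43}

```text
clock: 9.27
eef_pos: [569.9, 16.1, 181.2]
tcp_rot: [-3.141, 0.002, 0.148]
contact_force: [0.0, 0.8, -0.8]
opening: 0.57
grasp_force: 13.0
```

Call:
play_rows:
  rows:
    - {"dp": [-0.05, -0.95, 0], "turn": [0, 0, 0], "fingers": 0.43}
    - {"dp": [-0.05, -0.95, 0], "turn": [0, 0, 0], "fingers": 0.43}
    - {"dp": [-0.05, -0.95, 0], "turn": [0, 0, 0], "fingers": 0.43}
    - {"dp": [-0.05, -0.95, 0], "turn": [0, 0, 0], "fingers": 0.43}
    - {"dp": [-0.05, -0.95, 0], "turn": [0, 0, 0], "fingers": 0.43}

```text
clock: 9.68
eef_pos: [531.9, 202.7, 181.3]
tcp_rot: [3.141, 0.002, 0.149]
contact_force: [0.4, -0.7, -1.0]
opening: 0.565
grasp_force: 13.0
```

Call:
play_rows:
  rows:
    - {"dp": [-0.03, -0.9, 0], "turn": [0, 0, 0], "fingers": 0.43}
    - {"dp": [0, 0, 0.5], "turn": [0, 0, 0], "fingers": 0.43}
    - {"dp": [0, 0, 0.5], "turn": [0, 0, 0], "fingers": 0.43}
    - {"dp": [0, 0, 0], "turn": [0, 0, 0], "fingers": 0.43}
    - {"dp": [0, 0, 0], "turn": [0, 0, 0], "fingers": 0.43}

```text
clock: 10.1
eef_pos: [525.3, 236.1, 140.9]
tcp_rot: [3.14, 0.004, 0.149]
contact_force: [0.8, 0.4, -0.8]
opening: 0.573
grasp_force: 13.0
```

Run:
```python
from h import *
st(); f,g=pral(); st(); go((526.4,236.2,70));
```

```text
t 10.1 p [525.3 236.1 140.9] rpy [179.9   0.2   8.5] open 0.573 gf 13.0 F [ 0.8  0.4 -0.8]
top 41 (np.float64(196.2), np.float64(218.0)) [605.1 188.9]
top 20 (np.float64(178.2), np.float64(250.6)) [524.  233.3]
side 17 (np.float64(229.9), np.float64(307.9)) [607.5 194.1]
side 89 (np.float64(255.1), np.float64(340.1)) [525.9 235.7]
side 91 (np.float64(247.6), np.float64(371.0)) [507.2 298.3]
side 23 (np.float64(299.1), np.float64(388.6)) [408.2 285.9]
side 72 (np.float64(304.8), np.float64(395.3)) [393.8 292.6]
t 10.2 p [527.  236.4 142.8] rpy [180.    0.    8.5] open 0.57 gf 13.0 F [-0.   0.4 -0.1]
shift units [-0.   0.   1.8] mm [-0.6  0.1 72.8]
```

Call:
play_rows:
  rows:
    - {"dp": [0, 0, 0.5], "turn": [0, 0, 0], "fingers": 0.43}
    - {"dp": [0, 0, 0.5], "turn": [0, 0, 0], "fingers": 0.43}
    - {"dp": [0, 0, 0.4], "turn": [0, 0, 0], "fingers": 0.43}
    - {"dp": [0, 0, 0.3], "turn": [0, 0, 0], "fingers": 0.43}
    - {"dp": [0, 0, 0.1], "turn": [0, 0, 0], "fingers": 0.43}

```text
clock: 10.62
eef_pos: [526.5, 236.0, 69.6]
tcp_rot: [3.141, 0.001, 0.148]
contact_force: [0.1, -0.9, -0.7]
opening: 0.575
grasp_force: 13.0
```

Call:
play_rows:
  rows:
    - {"dp": [0, 0, 0], "turn": [0, 0, 0], "fingers": 0.43}
    - {"dp": [0, 0, 0], "turn": [0, 0, 0], "fingers": 0.46}
    - {"dp": [0, 0, 0], "turn": [0, 0, 0], "fingers": 0.5}
    - {"dp": [0, 0, 0], "turn": [0, 0, 0], "fingers": 0.55}
    - {"dp": [0, 0, 0], "turn": [0, 0, 0], "fingers": 0.6}

```text
clock: 11.03
eef_pos: [527.2, 236.9, 71.3]
tcp_rot: [-3.141, -0.001, 0.149]
contact_force: [-0.0, -0.2, -1.4]
opening: 0.541
grasp_force: 25.6
```

Call:
play_rows:
  rows:
    - {"dp": [0, 0, 0], "turn": [0, 0, 0], "fingers": 0.6}
    - {"dp": [0, 0, 0], "turn": [0, 0, 0], "fingers": 0.6}
    - {"dp": [0, 0, 0], "turn": [0, 0, 0], "fingers": 0.6}
    - {"dp": [0, 0, -0.2], "turn": [0, 0, 0], "fingers": 0.6}
    - {"dp": [0, 0, -0.4], "turn": [0, 0, 0], "fingers": 0.6}

```text
clock: 11.45
eef_pos: [525.4, 236.1, 93.5]
tcp_rot: [3.141, 0.003, 0.149]
contact_force: [-0.2, -0.4, -0.8]
opening: 0.539
grasp_force: 25.7
```

Call:
play_rows:
  rows:
    - {"dp": [0, 0, -0.7], "turn": [0, 0, 0], "fingers": 0.6}
    - {"dp": [0, 0, -0.8], "turn": [0, 0, 0], "fingers": 0.6}
    - {"dp": [0, 0, -0.7], "turn": [0, 0, 0], "fingers": 0.6}
    - {"dp": [0, 0, 0], "turn": [0, 0, 0], "fingers": 0.6}

```text
clock: 11.78
eef_pos: [529.7, 238.0, 188.7]
tcp_rot: [-3.139, -0.008, 0.149]
contact_force: [0.1, 1.6, -0.8]
opening: 0.542
grasp_force: 25.7
```

Run:
```python
from h import *
f,g=pral(); st(); go((605,-151,182));
```

```text
top 41 (np.float64(196.2), np.float64(218.0)) [605.1 188.9]
side 46 (np.float64(253.9), np.float64(305.8)) [566.3 167.4]
side 76 (np.float64(232.9), np.float64(306.7)) [603.5 188.8]
side 90 (np.float64(247.6), np.float64(371.0)) [507.2 298.3]
t 11.88 p [527.3 236.9 184. ] rpy [-180.    -0.2    8.5] open 0.541 gf 25.8 F [-0.4 -0.5 -1.6]
shift units [0.5 9.9 0. ] mm [ 19.3 395.1   1.8]
```

Call:
play_rows:
  rows:
    - {"dp": [0.02, 0.5, 0], "turn": [0, 0, 0], "fingers": 0.6}
    - {"dp": [0.04, 0.9, 0], "turn": [0, 0, 0], "fingers": 0.6}
    - {"dp": [0.04, 0.95, 0], "turn": [0, 0, 0], "fingers": 0.6}
    - {"dp": [0.05, 0.95, 0], "turn": [0, 0, 0], "fingers": 0.6}
    - {"dp": [0.05, 0.95, 0], "turn": [0, 0, 0], "fingers": 0.6}

```text
clock: 12.3
eef_pos: [558.7, 68.1, 181.0]
tcp_rot: [-3.142, 0.003, 0.15]
contact_force: [0.3, 0.4, -0.9]
opening: 0.542
grasp_force: 25.8
```

Call:
play_rows:
  rows:
    - {"dp": [0.05, 0.95, 0], "turn": [0, 0, 0], "fingers": 0.6}
    - {"dp": [0.05, 0.95, 0], "turn": [0, 0, 0], "fingers": 0.6}
    - {"dp": [0.05, 0.95, 0], "turn": [0, 0, 0], "fingers": 0.6}
    - {"dp": [0.05, 0.95, 0], "turn": [0, 0, 0], "fingers": 0.6}
    - {"dp": [0.05, 0.95, 0], "turn": [0, 0, 0], "fingers": 0.6}

```text
clock: 12.72
eef_pos: [596.9, -118.4, 180.8]
tcp_rot: [-3.141, 0.003, 0.149]
contact_force: [0.3, 0.7, -1.4]
opening: 0.542
grasp_force: 25.8
```

Call:
play_rows:
  rows:
    - {"dp": [0.03, 0.88, 0], "turn": [0, 0, 0], "fingers": 0.6}
    - {"dp": [0, 0, 0], "turn": [0, 0, 0], "fingers": 0.6}
    - {"dp": [0, 0, 0], "turn": [0, 0, 0], "fingers": 0.6}

```text
clock: 12.97
eef_pos: [603.3, -152.8, 180.7]
tcp_rot: [-3.14, 0.003, 0.146]
contact_force: [-0.8, 0.3, -1.1]
opening: 0.543
grasp_force: 25.9
```

Call:
play_rows:
  rows:
    - {"dp": [0, 0, 0.3], "turn": [0, 0, 0], "fingers": 0.6}
    - {"dp": [0, 0, 0.4], "turn": [0, 0, 0], "fingers": 0.6}
    - {"dp": [0, 0, 0.4], "turn": [0, 0, 0], "fingers": 0.6}
    - {"dp": [0, 0, 0.3], "turn": [0, 0, 0], "fingers": 0.6}
    - {"dp": [0, 0, 0.2], "turn": [0, 0, 0], "fingers": 0.6}

```text
clock: 13.38
eef_pos: [602.9, -149.6, 116.0]
tcp_rot: [-3.14, 0.003, 0.15]
contact_force: [-0.8, -0.7, 0.4]
opening: 0.538
grasp_force: 25.9
```

Call:
play_rows:
  rows:
    - {"dp": [0, 0, 0], "turn": [0, 0, 0], "fingers": 0.5}
    - {"dp": [0, 0, 0], "turn": [0, 0, 0], "fingers": 0.43}
    - {"dp": [0, 0, 0], "turn": [0, 0, 0], "fingers": 0.43}
    - {"dp": [0, 0, 0], "turn": [0, 0, 0], "fingers": 0.43}
    - {"dp": [0, 0, 0], "turn": [0, 0, 0], "fingers": 0.43}

```text
clock: 13.8
eef_pos: [604.9, -151.4, 119.3]
tcp_rot: [3.141, -0.001, 0.149]
contact_force: [-0.1, 0.1, -0.7]
opening: 0.571
grasp_force: 13.0
```

Call:
play_rows:
  rows:
    - {"dp": [0, 0, -0.3], "turn": [0, 0, 0], "fingers": 0.43}
    - {"dp": [0, 0, -0.5], "turn": [0, 0, 0], "fingers": 0.43}
    - {"dp": [0, 0, -0.5], "turn": [0, 0, 0], "fingers": 0.43}
    - {"dp": [0, 0, -0.3], "turn": [0, 0, 0], "fingers": 0.43}
    - {"dp": [0, 0, 0], "turn": [0, 0, 0], "fingers": 0.43}

```text
clock: 14.22
eef_pos: [606.2, -151.9, 186.4]
tcp_rot: [3.139, -0.005, 0.149]
contact_force: [1.3, -0.4, -0.7]
opening: 0.575
grasp_force: 13.0
```

Run:
```python
from h import *
f,g=pral(); st(); go((507.5,298.2,142)); go((604.2,189,142))
```

```text
top 42 (np.float64(196.4), np.float64(218.0)) [605.1 188.4]
top 26 (np.float64(226.4), np.float64(249.6)) [525.2 113. ]
top 42 (np.float64(152.5), np.float64(257.0)) [508.8 297.3]
side 61 (np.float64(232.8), np.float64(307.3)) [603.  190.1]
side 80 (np.float64(247.8), np.float64(371.4)) [506.5 298.8]
t 14.32 p [ 604.5 -151.4  183. ] rpy [180.   -0.1   8.5] open 0.569 gf 13.0 F [-0.9  0.6 -1.4]
shift units [ -0.7 -11.5   1. ] mm [ -29.3 -459.    40.8]
shift units [ 1.3 -8.4  1. ] mm [  50.2 -336.7   40.9]
```

Call:
play_rows:
  rows:
    - {"dp": [0.08, -0.5, 0], "turn": [0, 0, 0], "fingers": 0.43}
    - {"dp": [0.13, -0.88, 0], "turn": [0, 0, 0], "fingers": 0.43}
    - {"dp": [0.13, -0.88, 0], "turn": [0, 0, 0], "fingers": 0.43}
    - {"dp": [0.13, -0.88, 0], "turn": [0, 0, 0], "fingers": 0.43}
    - {"dp": [0.13, -0.88, 0], "turn": [0, 0, 0], "fingers": 0.43}

```text
clock: 14.73
eef_pos: [603.1, 12.6, 181.0]
tcp_rot: [-3.141, 0.002, 0.148]
contact_force: [0.7, -0.5, -0.9]
opening: 0.57
grasp_force: 13.0
```

Call:
play_rows:
  rows:
    - {"dp": [0.13, -0.88, 0], "turn": [0, 0, 0], "fingers": 0.43}
    - {"dp": [0.13, -0.88, 0], "turn": [0, 0, 0], "fingers": 0.43}
    - {"dp": [0.13, -0.88, 0], "turn": [0, 0, 0], "fingers": 0.43}
    - {"dp": [0.13, -0.88, 0], "turn": [0, 0, 0], "fingers": 0.43}
    - {"dp": [0.14, -0.88, 0], "turn": [0, 0, 0], "fingers": 0.43}

```text
clock: 15.15
eef_pos: [603.0, 190.7, 181.0]
tcp_rot: [3.141, 0.002, 0.149]
contact_force: [-0.8, 0.1, -0.9]
opening: 0.57
grasp_force: 13.0
```

Call:
play_rows:
  rows:
    - {"dp": [0, 0, 0.5], "turn": [0, 0, 0], "fingers": 0.43}
    - {"dp": [0, 0, 0.5], "turn": [0, 0, 0], "fingers": 0.43}
    - {"dp": [0, 0, 0], "turn": [0, 0, 0], "fingers": 0.43}
    - {"dp": [0, 0, 0], "turn": [0, 0, 0], "fingers": 0.43}

```text
clock: 15.48
eef_pos: [602.6, 188.8, 140.6]
tcp_rot: [3.141, 0.004, 0.149]
contact_force: [0.6, 0.0, 0.1]
opening: 0.57
grasp_force: 13.0
```

Run:
```python
from h import *
f,g=pral(); st(); go((604.2,189.2,70));
```

```text
top 39 (np.float64(216.8), np.float64(183.8)) [691.2 137.5]
top 26 (np.float64(197.5), np.float64(218.3)) [604.3 185.6]
top 27 (np.float64(225.6), np.float64(249.8)) [524.7 115. ]
side 76 (np.float64(232.9), np.float64(306.7)) [603.5 188.8]
side 71 (np.float64(300.3), np.float64(370.2)) [421.3 252.8]
side 65 (np.float64(304.1), np.float64(378.0)) [408.7 263.5]
side 91 (np.float64(247.6), np.float64(371.0)) [507.2 298.3]
t 15.58 p [604.4 188.9 142.8] rpy [-180.     0.     8.5] open 0.572 gf 13.0 F [-0.2 -0.4 -1. ]
shift units [-0.  -0.   1.8] mm [-0.1 -0.4 72.8]
```

Call:
play_rows:
  rows:
    - {"dp": [0, 0, 0.5], "turn": [0, 0, 0], "fingers": 0.43}
    - {"dp": [0, 0, 0.5], "turn": [0, 0, 0], "fingers": 0.43}
    - {"dp": [0, 0, 0.4], "turn": [0, 0, 0], "fingers": 0.43}
    - {"dp": [0, 0, 0.3], "turn": [0, 0, 0], "fingers": 0.43}
    - {"dp": [0, 0, 0.1], "turn": [0, 0, 0], "fingers": 0.43}

```text
clock: 16.0
eef_pos: [603.8, 188.6, 69.5]
tcp_rot: [3.141, 0.001, 0.148]
contact_force: [0.2, -0.1, -0.7]
opening: 0.57
grasp_force: 13.0
```

Call:
play_rows:
  rows:
    - {"dp": [0, 0, 0], "turn": [0, 0, 0], "fingers": 0.43}
    - {"dp": [0, 0, 0], "turn": [0, 0, 0], "fingers": 0.46}
    - {"dp": [0, 0, 0], "turn": [0, 0, 0], "fingers": 0.5}
    - {"dp": [0, 0, 0], "turn": [0, 0, 0], "fingers": 0.55}
    - {"dp": [0, 0, 0], "turn": [0, 0, 0], "fingers": 0.6}

```text
clock: 16.42
eef_pos: [604.7, 189.4, 71.3]
tcp_rot: [-3.141, -0.001, 0.149]
contact_force: [1.2, -0.4, -1.1]
opening: 0.543
grasp_force: 25.6
```

Call:
play_rows:
  rows:
    - {"dp": [0, 0, 0], "turn": [0, 0, 0], "fingers": 0.6}
    - {"dp": [0, 0, 0], "turn": [0, 0, 0], "fingers": 0.6}
    - {"dp": [0, 0, 0], "turn": [0, 0, 0], "fingers": 0.6}
    - {"dp": [0, 0, -0.2], "turn": [0, 0, 0], "fingers": 0.6}
    - {"dp": [0, 0, -0.4], "turn": [0, 0, 0], "fingers": 0.6}

```text
clock: 16.83
eef_pos: [602.8, 188.8, 93.3]
tcp_rot: [3.141, 0.004, 0.149]
contact_force: [0.1, 0.0, -1.4]
opening: 0.543
grasp_force: 25.7
```

Call:
play_rows:
  rows:
    - {"dp": [0, 0, -0.7], "turn": [0, 0, 0], "fingers": 0.6}
    - {"dp": [0, 0, -0.8], "turn": [0, 0, 0], "fingers": 0.6}
    - {"dp": [0, 0, -0.7], "turn": [0, 0, 0], "fingers": 0.6}
    - {"dp": [0, 0, 0], "turn": [0, 0, 0], "fingers": 0.6}

```text
clock: 17.17
eef_pos: [607.4, 190.2, 189.2]
tcp_rot: [-3.14, -0.009, 0.149]
contact_force: [0.9, -0.3, -1.4]
opening: 0.543
grasp_force: 25.7
```

Run:
```python
from h import *
f,g=pral(); st(); go((605,-151,182));
```

```text
side 57 (np.float64(299.6), np.float64(371.2)) [421.6 255.2]
side 32 (np.float64(306.3), np.float64(373.3)) [408.9 253.4]
side 90 (np.float64(247.6), np.float64(371.0)) [507.2 298.3]
side 86 (np.float64(309.8), np.float64(384.9)) [393.9 270.9]
t 17.27 p [604.9 189.4 184.3] rpy [-180.    -0.2    8.5] open 0.538 gf 25.7 F [-0.5  0.3 -2. ]
shift units [-1.3  8.4  0.1] mm [-50.4 336.7   2. ]
```

Call:
play_rows:
  rows:
    - {"dp": [-0.08, 0.5, 0], "turn": [0, 0, 0], "fingers": 0.6}
    - {"dp": [-0.13, 0.88, 0], "turn": [0, 0, 0], "fingers": 0.6}
    - {"dp": [-0.13, 0.88, 0], "turn": [0, 0, 0], "fingers": 0.6}
    - {"dp": [-0.13, 0.88, 0], "turn": [0, 0, 0], "fingers": 0.6}
    - {"dp": [-0.13, 0.88, 0], "turn": [0, 0, 0], "fingers": 0.6}

```text
clock: 17.68
eef_pos: [603.0, 25.2, 181.0]
tcp_rot: [-3.141, 0.003, 0.15]
contact_force: [-0.1, -0.2, -1.0]
opening: 0.541
grasp_force: 25.8
```

Call:
play_rows:
  rows:
    - {"dp": [-0.13, 0.88, 0], "turn": [0, 0, 0], "fingers": 0.6}
    - {"dp": [-0.13, 0.88, 0], "turn": [0, 0, 0], "fingers": 0.6}
    - {"dp": [-0.13, 0.88, 0], "turn": [0, 0, 0], "fingers": 0.6}
    - {"dp": [-0.13, 0.88, 0], "turn": [0, 0, 0], "fingers": 0.6}
    - {"dp": [-0.14, 0.88, 0], "turn": [0, 0, 0], "fingers": 0.6}

```text
clock: 18.1
eef_pos: [603.1, -152.8, 181.0]
tcp_rot: [-3.141, 0.002, 0.149]
contact_force: [0.8, 0.1, -1.1]
opening: 0.544
grasp_force: 25.8
```

Call:
play_rows:
  rows:
    - {"dp": [0, 0, 0], "turn": [0, 0, 0], "fingers": 0.6}
    - {"dp": [0, 0, 0], "turn": [0, 0, 0], "fingers": 0.6}
    - {"dp": [0, 0, 0], "turn": [0, 0, 0], "fingers": 0.6}

```text
clock: 18.35
eef_pos: [603.5, -150.9, 181.3]
tcp_rot: [-3.14, 0.002, 0.148]
contact_force: [-0.3, 0.3, -0.5]
opening: 0.541
grasp_force: 25.9
```

Call:
play_rows:
  rows:
    - {"dp": [0, 0, 0.3], "turn": [0, 0, 0], "fingers": 0.6}
    - {"dp": [0, 0, 0.4], "turn": [0, 0, 0], "fingers": 0.6}
    - {"dp": [0, 0, 0.4], "turn": [0, 0, 0], "fingers": 0.6}
    - {"dp": [0, 0, 0.3], "turn": [0, 0, 0], "fingers": 0.6}
    - {"dp": [0, 0, 0.2], "turn": [0, 0, 0], "fingers": 0.6}

```text
clock: 18.77
eef_pos: [603.4, -149.8, 116.2]
tcp_rot: [-3.14, 0.002, 0.15]
contact_force: [-0.7, -0.3, -0.4]
opening: 0.545
grasp_force: 25.9
```

Call:
play_rows:
  rows:
    - {"dp": [0, 0, 0], "turn": [0, 0, 0], "fingers": 0.5}
    - {"dp": [0, 0, 0], "turn": [0, 0, 0], "fingers": 0.43}
    - {"dp": [0, 0, 0], "turn": [0, 0, 0], "fingers": 0.43}
    - {"dp": [0, 0, 0], "turn": [0, 0, 0], "fingers": 0.43}
    - {"dp": [0, 0, 0], "turn": [0, 0, 0], "fingers": 0.43}

```text
clock: 19.18
eef_pos: [604.9, -151.5, 119.3]
tcp_rot: [3.141, -0.001, 0.149]
contact_force: [0.3, 0.3, 0.4]
opening: 0.574
grasp_force: 13.0
```

Call:
play_rows:
  rows:
    - {"dp": [0, 0, -0.3], "turn": [0, 0, 0], "fingers": 0.43}
    - {"dp": [0, 0, -0.5], "turn": [0, 0, 0], "fingers": 0.43}
    - {"dp": [0, 0, -0.5], "turn": [0, 0, 0], "fingers": 0.43}
    - {"dp": [0, 0, -0.3], "turn": [0, 0, 0], "fingers": 0.43}
    - {"dp": [0, 0, 0], "turn": [0, 0, 0], "fingers": 0.43}

```text
clock: 19.6
eef_pos: [606.3, -151.9, 186.4]
tcp_rot: [3.139, -0.005, 0.149]
contact_force: [0.1, -0.3, 0.2]
opening: 0.57
grasp_force: 13.0
```

Run:
```python
from h import *
f,g=pral(); st(); go((507.5,298.2,182))
```

```text
top 30 (np.float64(227.2), np.float64(249.7)) [524.9 111. ]
top 42 (np.float64(152.5), np.float64(257.0)) [508.8 297.3]
side 80 (np.float64(247.8), np.float64(371.4)) [506.5 298.8]
t 19.7 p [ 604.5 -151.4  183. ] rpy [180.   -0.1   8.5] open 0.571 gf 13.0 F [-0.4 -0.4 -0.7]
shift units [ -0.7 -11.5   0. ] mm [ -29.2 -459.     0.8]
```

Call:
play_rows:
  rows:
    - {"dp": [-0.05, -0.5, 0], "turn": [0, 0, 0], "fingers": 0.43}
    - {"dp": [-0.06, -0.91, 0], "turn": [0, 0, 0], "fingers": 0.43}
    - {"dp": [-0.06, -0.91, 0], "turn": [0, 0, 0], "fingers": 0.43}
    - {"dp": [-0.06, -0.91, 0], "turn": [0, 0, 0], "fingers": 0.43}
    - {"dp": [-0.06, -0.91, 0], "turn": [0, 0, 0], "fingers": 0.43}

```text
clock: 20.12
eef_pos: [566.8, 12.0, 181.1]
tcp_rot: [-3.141, 0.002, 0.148]
contact_force: [1.3, 0.0, -1.2]
opening: 0.567
grasp_force: 13.0
```

Call:
play_rows:
  rows:
    - {"dp": [-0.06, -0.91, 0], "turn": [0, 0, 0], "fingers": 0.43}
    - {"dp": [-0.06, -0.91, 0], "turn": [0, 0, 0], "fingers": 0.43}
    - {"dp": [-0.06, -0.92, 0], "turn": [0, 0, 0], "fingers": 0.43}
    - {"dp": [-0.06, -0.92, 0], "turn": [0, 0, 0], "fingers": 0.43}
    - {"dp": [-0.05, -0.92, 0], "turn": [0, 0, 0], "fingers": 0.43}

```text
clock: 20.53
eef_pos: [528.1, 191.5, 181.2]
tcp_rot: [3.141, 0.002, 0.149]
contact_force: [0.9, -0.6, -0.7]
opening: 0.573
grasp_force: 13.0
```

Call:
play_rows:
  rows:
    - {"dp": [-0.05, -0.92, 0], "turn": [0, 0, 0], "fingers": 0.43}
    - {"dp": [-0.05, -0.92, 0], "turn": [0, 0, 0], "fingers": 0.43}
    - {"dp": [-0.05, -0.92, 0], "turn": [0, 0, 0], "fingers": 0.43}
    - {"dp": [0, 0, 0.5], "turn": [0, 0, 0], "fingers": 0.43}
    - {"dp": [0, 0, 0.5], "turn": [0, 0, 0], "fingers": 0.43}

```text
clock: 20.95
eef_pos: [506.7, 300.8, 141.7]
tcp_rot: [-3.141, -0.001, 0.152]
contact_force: [0.1, -0.2, -1.3]
opening: 0.571
grasp_force: 13.0
```

Call:
play_rows:
  rows:
    - {"dp": [0, 0, 0], "turn": [0, 0, 0], "fingers": 0.43}
    - {"dp": [0, 0, 0], "turn": [0, 0, 0], "fingers": 0.43}

```text
clock: 21.12
eef_pos: [505.9, 297.7, 140.7]
tcp_rot: [3.14, 0.004, 0.149]
contact_force: [0.3, -0.2, -0.8]
opening: 0.572
grasp_force: 13.0
```

Run:
```python
from h import *
f,g=pral(); st(); go((507.5,298.2,70));
```

```text
top 17 (np.float64(152.9), np.float64(259.1)) [503.6 296.2]
side 100 (np.float64(247.8), np.float64(370.8)) [507.1 297.7]
t 21.22 p [507.6 298.2 142.8] rpy [180.    0.    8.5] open 0.566 gf 13.0 F [-0.6 -0.1  0. ]
shift units [-0.  -0.   1.8] mm [-0.  -0.  72.8]
```

Call:
play_rows:
  rows:
    - {"dp": [0, 0, 0.5], "turn": [0, 0, 0], "fingers": 0.43}
    - {"dp": [0, 0, 0.5], "turn": [0, 0, 0], "fingers": 0.43}
    - {"dp": [0, 0, 0.4], "turn": [0, 0, 0], "fingers": 0.43}
    - {"dp": [0, 0, 0.3], "turn": [0, 0, 0], "fingers": 0.43}
    - {"dp": [0, 0, 0.1], "turn": [0, 0, 0], "fingers": 0.43}

```text
clock: 21.63
eef_pos: [507.2, 297.8, 69.6]
tcp_rot: [3.141, 0.001, 0.148]
contact_force: [0.3, 0.0, -0.1]
opening: 0.573
grasp_force: 13.0
```

Call:
play_rows:
  rows:
    - {"dp": [0, 0, 0], "turn": [0, 0, 0], "fingers": 0.43}
    - {"dp": [0, 0, 0], "turn": [0, 0, 0], "fingers": 0.46}
    - {"dp": [0, 0, 0], "turn": [0, 0, 0], "fingers": 0.5}
    - {"dp": [0, 0, 0], "turn": [0, 0, 0], "fingers": 0.55}
    - {"dp": [0, 0, 0], "turn": [0, 0, 0], "fingers": 0.6}

```text
clock: 22.05
eef_pos: [507.8, 298.7, 71.3]
tcp_rot: [-3.141, -0.001, 0.149]
contact_force: [-0.4, -0.2, -1.0]
opening: 0.54
grasp_force: 25.6
```

Call:
play_rows:
  rows:
    - {"dp": [0, 0, 0], "turn": [0, 0, 0], "fingers": 0.6}
    - {"dp": [0, 0, 0], "turn": [0, 0, 0], "fingers": 0.6}
    - {"dp": [0, 0, 0], "turn": [0, 0, 0], "fingers": 0.6}
    - {"dp": [0, 0, -0.2], "turn": [0, 0, 0], "fingers": 0.6}
    - {"dp": [0, 0, -0.4], "turn": [0, 0, 0], "fingers": 0.6}

```text
clock: 22.47
eef_pos: [506.1, 297.7, 93.4]
tcp_rot: [3.14, 0.003, 0.149]
contact_force: [-0.8, -0.3, -0.7]
opening: 0.543
grasp_force: 25.7
```

Call:
play_rows:
  rows:
    - {"dp": [0, 0, -0.7], "turn": [0, 0, 0], "fingers": 0.6}
    - {"dp": [0, 0, -0.8], "turn": [0, 0, 0], "fingers": 0.6}
    - {"dp": [0, 0, -0.7], "turn": [0, 0, 0], "fingers": 0.6}
    - {"dp": [0, 0, 0], "turn": [0, 0, 0], "fingers": 0.6}

```text
clock: 22.8
eef_pos: [510.1, 300.1, 188.8]
tcp_rot: [-3.138, -0.008, 0.149]
contact_force: [1.7, 0.2, -0.0]
opening: 0.544
grasp_force: 25.7
```

Run:
```python
from h import *
f,g=pral(); st(); go((605,-151,182));
```

```text
side 56 (np.float64(245.8), np.float64(337.8)) [544.4 239.5]
t 22.9 p [507.9 298.8 184.1] rpy [-179.9   -0.2    8.5] open 0.542 gf 25.7 F [-0.1 -0.4 -1.5]
shift units [ 0.7 11.5  0. ] mm [ 29.3 459.3   1.6]
```

Call:
play_rows:
  rows:
    - {"dp": [0.05, 0.5, 0], "turn": [0, 0, 0], "fingers": 0.6}
    - {"dp": [0.06, 0.91, 0], "turn": [0, 0, 0], "fingers": 0.6}
    - {"dp": [0.06, 0.91, 0], "turn": [0, 0, 0], "fingers": 0.6}
    - {"dp": [0.06, 0.91, 0], "turn": [0, 0, 0], "fingers": 0.6}
    - {"dp": [0.06, 0.91, 0], "turn": [0, 0, 0], "fingers": 0.6}

```text
clock: 23.32
eef_pos: [542.3, 134.7, 180.9]
tcp_rot: [3.141, 0.003, 0.15]
contact_force: [1.0, 0.1, -0.5]
opening: 0.546
grasp_force: 25.8
```

Call:
play_rows:
  rows:
    - {"dp": [0.06, 0.91, 0], "turn": [0, 0, 0], "fingers": 0.6}
    - {"dp": [0.06, 0.91, 0], "turn": [0, 0, 0], "fingers": 0.6}
    - {"dp": [0.06, 0.92, 0], "turn": [0, 0, 0], "fingers": 0.6}
    - {"dp": [0.06, 0.92, 0], "turn": [0, 0, 0], "fingers": 0.6}
    - {"dp": [0.05, 0.92, 0], "turn": [0, 0, 0], "fingers": 0.6}

```text
clock: 23.73
eef_pos: [581.0, -44.8, 180.9]
tcp_rot: [-3.141, 0.003, 0.149]
contact_force: [0.1, 0.7, -0.1]
opening: 0.543
grasp_force: 25.8
```

Call:
play_rows:
  rows:
    - {"dp": [0.05, 0.92, 0], "turn": [0, 0, 0], "fingers": 0.6}
    - {"dp": [0.05, 0.92, 0], "turn": [0, 0, 0], "fingers": 0.6}
    - {"dp": [0.05, 0.92, 0], "turn": [0, 0, 0], "fingers": 0.6}
    - {"dp": [0, 0, 0], "turn": [0, 0, 0], "fingers": 0.6}
    - {"dp": [0, 0, 0], "turn": [0, 0, 0], "fingers": 0.6}

```text
clock: 24.15
eef_pos: [603.3, -152.9, 180.7]
tcp_rot: [-3.14, 0.003, 0.146]
contact_force: [-0.1, 1.1, -1.7]
opening: 0.543
grasp_force: 25.9
```

Call:
play_rows:
  rows:
    - {"dp": [0, 0, 0.3], "turn": [0, 0, 0], "fingers": 0.6}
    - {"dp": [0, 0, 0.4], "turn": [0, 0, 0], "fingers": 0.6}
    - {"dp": [0, 0, 0.4], "turn": [0, 0, 0], "fingers": 0.6}
    - {"dp": [0, 0, 0.3], "turn": [0, 0, 0], "fingers": 0.6}
    - {"dp": [0, 0, 0.2], "turn": [0, 0, 0], "fingers": 0.6}

```text
clock: 24.57
eef_pos: [602.9, -149.6, 116.0]
tcp_rot: [-3.14, 0.003, 0.15]
contact_force: [0.7, -0.4, -0.8]
opening: 0.542
grasp_force: 25.9
```

Call:
play_rows:
  rows:
    - {"dp": [0, 0, 0], "turn": [0, 0, 0], "fingers": 0.5}
    - {"dp": [0, 0, 0], "turn": [0, 0, 0], "fingers": 0.43}
    - {"dp": [0, 0, 0], "turn": [0, 0, 0], "fingers": 0.43}
    - {"dp": [0, 0, 0], "turn": [0, 0, 0], "fingers": 0.43}
    - {"dp": [0, 0, 0], "turn": [0, 0, 0], "fingers": 0.43}

```text
clock: 24.98
eef_pos: [604.9, -151.4, 119.3]
tcp_rot: [3.141, -0.001, 0.149]
contact_force: [-0.4, -0.6, -1.2]
opening: 0.572
grasp_force: 13.0
```

Call:
play_rows:
  rows:
    - {"dp": [0, 0, -0.3], "turn": [0, 0, 0], "fingers": 0.43}
    - {"dp": [0, 0, -0.5], "turn": [0, 0, 0], "fingers": 0.43}
    - {"dp": [0, 0, -0.5], "turn": [0, 0, 0], "fingers": 0.43}
    - {"dp": [0, 0, -0.3], "turn": [0, 0, 0], "fingers": 0.43}
    - {"dp": [0, 0, 0], "turn": [0, 0, 0], "fingers": 0.43}

```text
clock: 25.4
eef_pos: [606.3, -151.9, 186.4]
tcp_rot: [3.139, -0.005, 0.149]
contact_force: [0.8, -0.6, -0.7]
opening: 0.573
grasp_force: 13.0
```

Run:
```python
from h import *
f,g=pral(); st(); go((483.2,-11.7,182))
cv2.imwrite('pics/s8.png',cv2.resize(cv2.cvtColor(np.asarray(g['pixels']),cv2.COLOR_RGB2BGR)[130:410,170:400],None,fx=2.1,fy=2.1,interpolation=2))
# stand: dark top frame in side/top, dark wood excluding light wood
for n,h,bx in(('top',f,(250,248,302,285)),('side',g,(300,215,350,295))):
    hsv=cv2.cvtColor(np.asarray(h['pixels']),cv2.COLOR_RGB2HSV); m=cv2.inRange(hsv,np.array((0,60,15)),np.array((13,255,120)))
    k=np.zeros_like(m);x0,y0,x1,y1=bx;k[y0:y1,x0:x1]=m[y0:y1,x0:x1]
    cs,_=cv2.findContours(k,0,2);c=max(cs,key=cv2.contourArea); print(n,cv2.contourArea(c),cv2.minAreaRect(c),cv2.boxPoints(cv2.minAreaRect(c)).tolist())
print('proj stand top centre',proj(f,(483,-11,46)),proj(g,(483,-11,46)),proj(g,(483,-11,8)))
```

```text
t 25.5 p [ 604.5 -151.4  183. ] rpy [180.   -0.1   8.5] open 0.571 gf 13.0 F [ 0.   0.5 -0.5]
shift units [-2.5 -3.9  0. ] mm [ -99.2 -156.2    0.8]
top 1076.0 ((274.0, 266.0), (36.0, 48.0), 90.0) [[250.0, 248.0], [298.0, 248.0], [298.0, 284.0], [250.0, 284.0]]
side 793.5 ((325.9266357421875, 261.0780029296875), (21.16796112060547, 42.910621643066406), 16.699241638183594) [[309.6239013671875, 278.5871887207031], [321.95416259765625, 237.4862518310547], [342.2293701171875, 243.56881713867188], [329.89910888671875, 284.66973876953125]]
proj stand top centre [276.2 265.9] [326.3 253.5] [325.2 264.5]
```

View pics/s8.png

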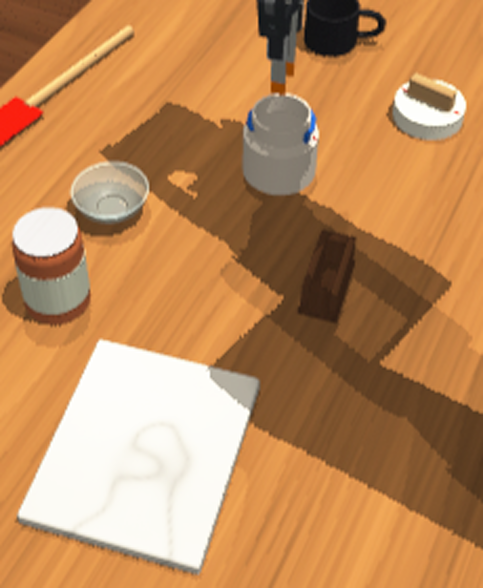

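The slab is empty, and no praline lies anywhere outside the jar; the stand's slot shows at crop (330,270). Returning the tongs.

Call:
play_rows:
  rows:
    - {"dp": [-0.4, -0.65, 0], "turn": [0, 0, 0], "fingers": 0.43}
    - {"dp": [-0.42, -0.65, 0], "turn": [0, 0, 0], "fingers": 0.43}
    - {"dp": [-0.42, -0.65, 0], "turn": [0, 0, 0], "fingers": 0.43}
    - {"dp": [-0.42, -0.65, 0], "turn": [0, 0, 0], "fingers": 0.43}
    - {"dp": [-0.42, -0.65, 0], "turn": [0, 0, 0], "fingers": 0.43}

```text
clock: 25.92
eef_pos: [500.7, -34.2, 181.1]
tcp_rot: [-3.141, 0.002, 0.148]
contact_force: [-0.2, 0.1, -0.5]
opening: 0.569
grasp_force: 13.0
```

Call:
play_rows:
  rows:
    - {"dp": [-0.4, -0.65, 0], "turn": [0, 0, 0], "fingers": 0.43}
    - {"dp": [0, 0, 0.5], "turn": [0, 0, 0], "fingers": 0.43}
    - {"dp": [0, 0, 0.5], "turn": [0, 0, 0], "fingers": 0.43}
    - {"dp": [0, 0, 0], "turn": [0, 0, 0], "fingers": 0.43}
    - {"dp": [0, 0, 0], "turn": [0, 0, 0], "fingers": 0.43}

```text
clock: 26.33
eef_pos: [481.7, -11.7, 141.3]
tcp_rot: [-3.141, 0.004, 0.149]
contact_force: [-0.2, -0.5, -1.0]
opening: 0.57
grasp_force: 13.0
```

Call:
play_rows:
  rows:
    - {"dp": [0, 0, 0.3], "turn": [0, 0, 0], "fingers": 0.43}
    - {"dp": [0, 0, 0.2], "turn": [0, 0, 0], "fingers": 0.43}
    - {"dp": [0, 0, 0], "turn": [0, 0, 0], "fingers": 0.43}
    - {"dp": [0, 0, 0], "turn": [0, 0, 0], "fingers": 0.43}
    - {"dp": [0, 0, 0], "turn": [0, 0, 0], "fingers": 0.43}

```text
clock: 26.75
eef_pos: [483.4, -11.9, 122.9]
tcp_rot: [3.142, -0.0, 0.149]
contact_force: [-0.3, 0.5, 1.0]
opening: 0.567
grasp_force: 13.0
```

Run:
```python
from h import *
g=grab('side'); st(); go((483.2,-11.7,59.3))
cv2.imwrite('pics/s9.png',cv2.resize(cv2.cvtColor(np.asarray(g['pixels']),cv2.COLOR_RGB2BGR)[210:300,280:380],None,fx=6,fy=6,interpolation=2))
```

```text
t 26.8 p [483.5 -11.9 123. ] rpy [180.   -0.    8.5] open 0.568 gf 13.0 F [ 0.5 -0.9 -0.6]
shift units [-0.007 -0.006  1.594] mm [-0.3 -0.2 63.7]
```

View pics/s9.png

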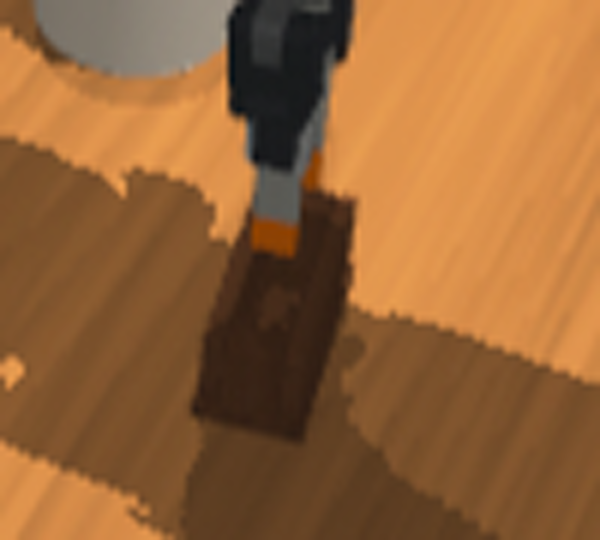

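The jaws (275,235) line up over the slot. Lowering gently.

Call:
play_rows:
  rows:
    - {"dp": [-0.01, 0, 0.3], "turn": [0, 0, 0], "fingers": 0.43}
    - {"dp": [0, 0, 0.3], "turn": [0, 0, 0], "fingers": 0.43}
    - {"dp": [0, 0, 0.2], "turn": [0, 0, 0], "fingers": 0.43}
    - {"dp": [0, 0, 0.2], "turn": [0, 0, 0], "fingers": 0.43}
    - {"dp": [0, 0, 0], "turn": [0, 0, 0], "fingers": 0.43}

```text
clock: 27.22
eef_pos: [482.0, -11.8, 81.4]
tcp_rot: [-3.141, 0.002, 0.149]
contact_force: [0.2, 1.1, 0.1]
opening: 0.576
grasp_force: 13.0
```

Call:
play_rows:
  rows:
    - {"dp": [0, 0, 0.2], "turn": [0, 0, 0], "fingers": 0.43}
    - {"dp": [0, 0, 0.2], "turn": [0, 0, 0], "fingers": 0.43}
    - {"dp": [0, 0, 0.1], "turn": [0, 0, 0], "fingers": 0.43}
    - {"dp": [0, 0, 0.05], "turn": [0, 0, 0], "fingers": 0.43}
    - {"dp": [0, 0, 0], "turn": [0, 0, 0], "fingers": 0.43}

```text
clock: 27.63
eef_pos: [482.3, -11.8, 60.0]
tcp_rot: [-3.141, 0.001, 0.149]
contact_force: [-0.2, 0.5, 0.1]
opening: 0.57
grasp_force: 13.0
```

Run:
```python
from h import *
st(); go((483.2,-11.7,59.3))
```

```text
t 27.63 p [482.3 -11.8  60. ] rpy [-1.8e+02  1.0e-01  8.5e+00] open 0.57 gf 13.0 F [-0.2  0.5  0.1]
shift units [0.022 0.    0.016] mm [0.9 0.  0.7]
```

Call:
play_rows:
  rows:
    - {"dp": [0, 0, 0.02], "turn": [0, 0, 0], "fingers": 0.38}
    - {"dp": [0, 0, 0], "turn": [0, 0, 0], "fingers": 0.25}
    - {"dp": [0, 0, 0], "turn": [0, 0, 0], "fingers": 0.1}
    - {"dp": [0, 0, 0], "turn": [0, 0, 0], "fingers": 0.1}
    - {"dp": [0, 0, 0], "turn": [0, 0, 0], "fingers": 0.1}

```text
clock: 28.05
eef_pos: [482.9, -11.8, 59.9]
tcp_rot: [3.142, -0.0, 0.149]
contact_force: [0.4, -0.7, -0.8]
opening: 0.901
grasp_force: 0.0
```

Call:
play_rows:
  rows:
    - {"dp": [0, 0, -0.3], "turn": [0, 0, 0], "fingers": 0.1}
    - {"dp": [0, 0, -0.6], "turn": [0, 0, 0], "fingers": 0.1}
    - {"dp": [0, 0, -0.9], "turn": [0, 0, 0], "fingers": 0.1}
    - {"dp": [0, 0, -0.9], "turn": [0, 0, 0], "fingers": 0.1}
    - {"dp": [0, 0, -0.7], "turn": [0, 0, 0], "fingers": 0.1}

```text
clock: 28.47
eef_pos: [483.0, -11.9, 198.3]
tcp_rot: [3.141, -0.002, 0.149]
contact_force: [1.8, -0.3, -0.3]
opening: 0.899
grasp_force: 0.0
```

Call:
play_rows:
  rows:
    - {"dp": [0, 0, 0], "turn": [0, 0, 0.99], "fingers": 0.1}
    - {"dp": [0, 0, 0], "turn": [0, 0, 0.99], "fingers": 0.1}
    - {"dp": [0, 0, 0], "turn": [0, 0, 0.99], "fingers": 0.1}
    - {"dp": [0, 0, 0], "turn": [0, 0, 0], "fingers": 0.3}
    - {"dp": [0, 0, 0], "turn": [0, 0, 0], "fingers": 0.3}

```text
clock: 28.88
eef_pos: [482.6, -11.8, 195.8]
tcp_rot: [-3.142, -0.0, -0.159]
contact_force: [0.7, -0.6, -0.4]
opening: 0.703
grasp_force: 0.0
```

Run:
```python
from h import *
g=grab('side'); st(); go((479,-322.8,120))
cv2.imwrite('pics/s10.png',cv2.resize(cv2.cvtColor(np.asarray(g['pixels']),cv2.COLOR_RGB2BGR)[140:300,260:420],None,fx=3,fy=3,interpolation=2))
```

```text
t 28.93 p [482.6 -11.8 195.6] rpy [180.    0.   -9.1] open 0.698 gf 0.0 F [ 0.1 -0.2  1. ]
shift units [1.138 7.691 1.891] mm [ 45.5 307.6  75.6]
```

View pics/s10.png

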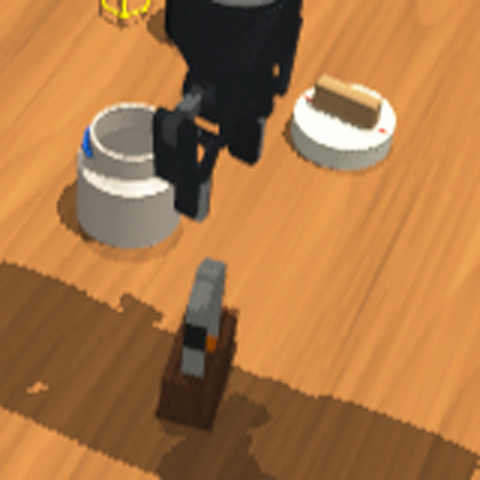

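Tongs are standing upright in the stand at crop (200,340), released. On to the lid.

Call:
play_rows:
  rows:
    - {"dp": [0.07, 0.5, 0], "turn": [0, 0, 0], "fingers": 0.3}
    - {"dp": [0.13, 0.9, 0], "turn": [0, 0, 0], "fingers": 0.3}
    - {"dp": [0.13, 0.9, 0], "turn": [0, 0, 0], "fingers": 0.3}
    - {"dp": [0.13, 0.9, 0], "turn": [0, 0, 0], "fingers": 0.3}
    - {"dp": [0.14, 0.9, 0], "turn": [0, 0, 0], "fingers": 0.3}

```text
clock: 29.35
eef_pos: [479.6, -179.1, 195.6]
tcp_rot: [-3.142, 0.0, -0.158]
contact_force: [0.5, -0.1, -0.8]
opening: 0.699
grasp_force: 0.0
```

Call:
play_rows:
  rows:
    - {"dp": [0.14, 0.9, 0], "turn": [0, 0, 0], "fingers": 0.3}
    - {"dp": [0.14, 0.9, 0.5], "turn": [0, 0, 0], "fingers": 0.3}
    - {"dp": [0.13, 0.9, 0.5], "turn": [0, 0, 0], "fingers": 0.3}
    - {"dp": [0.13, 0.89, 0.5], "turn": [0, 0, 0], "fingers": 0.3}
    - {"dp": [0, 0, 0.6], "turn": [0, 0, 0], "fingers": 0.3}

```text
clock: 29.77
eef_pos: [478.9, -329.0, 111.6]
tcp_rot: [3.138, -0.004, -0.162]
contact_force: [1.0, 0.6, 0.8]
opening: 0.697
grasp_force: 0.0
```

Call:
play_rows:
  rows:
    - {"dp": [0, 0, 0.4], "turn": [0, 0, 0], "fingers": 0.3}
    - {"dp": [0, 0, 0], "turn": [0, 0, 0], "fingers": 0.3}
    - {"dp": [0, 0, 0], "turn": [0, 0, 0], "fingers": 0.3}

```text
clock: 30.02
eef_pos: [477.4, -322.4, 94.9]
tcp_rot: [-3.141, 0.002, -0.161]
contact_force: [0.0, 0.7, 0.2]
opening: 0.7
grasp_force: 0.0
```

Run:
```python
from h import *
f=grab('top');g=grab('side'); st(); go((479,-322.8,30))
a=cv2.cvtColor(np.asarray(g['pixels']),cv2.COLOR_RGB2BGR)[130:230,320:430]; b=cv2.cvtColor(np.asarray(f['pixels']),cv2.COLOR_RGB2BGR)[220:320,345:455]
cv2.imwrite('pics/s11.png',cv2.resize(np.hstack([a,b]),None,fx=3.5,fy=3.5,interpolation=2))
```

```text
t 30.12 p [ 478.7 -322.8   96.7] rpy [ 1.8e+02 -1.0e-01 -9.2e+00] open 0.699 gf 0.0 F [ 0.3  0.  -0.5]
shift units [ 0.004 -0.002  1.667] mm [ 0.2 -0.1 66.7]
```

View pics/s11.png

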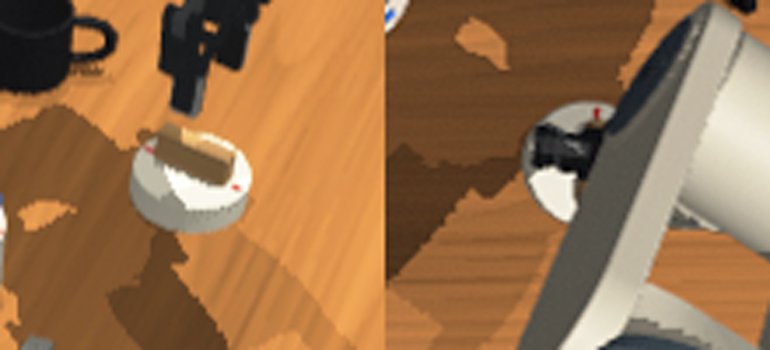

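The fingers straddle the bar (crop (195,150)). Descending and gripping with 50 N.

Call:
play_rows:
  rows:
    - {"dp": [0, 0, 0.5], "turn": [0, 0, 0], "fingers": 0.3}
    - {"dp": [0, 0, 0.5], "turn": [0, 0, 0], "fingers": 0.3}
    - {"dp": [0, 0, 0.4], "turn": [0, 0, 0], "fingers": 0.3}
    - {"dp": [0, 0, 0.25], "turn": [0, 0, 0], "fingers": 0.3}
    - {"dp": [0, 0, 0], "turn": [0, 0, 0], "fingers": 0.3}
  force: 50

```text
clock: 30.53
eef_pos: [477.8, -322.1, 29.0]
tcp_rot: [-3.141, 0.001, -0.161]
contact_force: [-0.1, 0.1, -0.1]
opening: 0.7
grasp_force: 0.0
```

Call:
play_rows:
  rows:
    - {"dp": [0, 0, 0], "turn": [0, 0, 0], "fingers": 0.6}
    - {"dp": [0, 0, 0], "turn": [0, 0, 0], "fingers": 0.75}
    - {"dp": [0, 0, 0], "turn": [0, 0, 0], "fingers": 0.85}
    - {"dp": [0, 0, 0], "turn": [0, 0, 0], "fingers": 0.95}
    - {"dp": [0, 0, 0], "turn": [0, 0, 0], "fingers": 0.95}

```text
clock: 30.95
eef_pos: [478.8, -323.2, 31.0]
tcp_rot: [3.141, -0.002, -0.162]
contact_force: [-0.8, 1.1, 5.7]
opening: 0.178
grasp_force: 49.5
```

Call:
play_rows:
  rows:
    - {"dp": [0, 0, 0], "turn": [0, 0, 0], "fingers": 0.95}
    - {"dp": [0, 0, 0], "turn": [0, 0, 0], "fingers": 0.95}
    - {"dp": [0, 0, 0], "turn": [0, 0, 0], "fingers": 0.95}

```text
clock: 31.2
eef_pos: [478.8, -323.2, 31.0]
tcp_rot: [3.141, -0.002, -0.162]
contact_force: [-1.5, 0.4, 6.6]
opening: 0.175
grasp_force: 49.5
```

Run:
```python
from h import *
st()
```

```text
t 31.2 p [ 478.8 -323.2   31. ] rpy [ 1.8e+02 -1.0e-01 -9.3e+00] open 0.175 gf 49.5 F [-1.5  0.4  6.6]
```

Call:
play_rows:
  rows:
    - {"dp": [0, 0, -0.3], "turn": [0, 0, 0], "fingers": 0.95}
    - {"dp": [0, 0, -0.6], "turn": [0, 0, 0], "fingers": 0.95}
    - {"dp": [0, 0, -0.8], "turn": [0, 0, 0], "fingers": 0.95}
    - {"dp": [0, 0, -0.8], "turn": [0, 0, 0], "fingers": 0.95}
    - {"dp": [0, 0, -0.5], "turn": [0, 0, 0], "fingers": 0.95}

```text
clock: 31.62
eef_pos: [478.9, -323.4, 153.7]
tcp_rot: [3.14, -0.003, -0.162]
contact_force: [0.7, -0.6, -0.9]
opening: 0.174
grasp_force: 49.0
```

Call:
play_rows:
  rows:
    - {"dp": [0, 0, 0], "turn": [0, 0, -0.98], "fingers": 0.95}
    - {"dp": [0, 0, 0], "turn": [0, 0, -0.98], "fingers": 0.95}
    - {"dp": [0, 0, 0], "turn": [0, 0, -0.98], "fingers": 0.95}
    - {"dp": [0, 0, 0], "turn": [0, 0, -0.98], "fingers": 0.95}
    - {"dp": [0, 0, 0], "turn": [0, 0, -0.97], "fingers": 0.95}

```text
clock: 32.03
eef_pos: [477.9, -322.8, 150.8]
tcp_rot: [3.141, -0.0, 0.355]
contact_force: [0.1, 0.6, -2.1]
opening: 0.172
grasp_force: 48.9
```

Call:
play_rows:
  rows:
    - {"dp": [0, 0, 0], "turn": [0, 0, 0], "fingers": 0.95}
    - {"dp": [0, 0, 0], "turn": [0, 0, 0], "fingers": 0.95}
    - {"dp": [0, 0, 0], "turn": [0, 0, 0], "fingers": 0.95}

```text
clock: 32.28
eef_pos: [478.0, -322.8, 150.2]
tcp_rot: [3.141, -0.0, 0.347]
contact_force: [-0.1, -0.2, -1.6]
opening: 0.176
grasp_force: 48.9
```

Run:
```python
from h import *
g=grab('side'); st(); go((605,-151,150))
```

```text
t 32.33 p [ 478.  -322.8  150. ] rpy [180.   -0.   19.9] open 0.171 gf 48.9 F [ 0.1 -0.5 -1.8]
shift units [ 4.447e+00 -2.958e+00  1.000e-03] mm [ 177.9 -118.3    0. ]
```

Call:
play_rows:
  rows:
    - {"dp": [0.4, -0.26, 0], "turn": [0, 0, 0], "fingers": 0.95}
    - {"dp": [0.7, -0.47, 0], "turn": [0, 0, 0], "fingers": 0.95}
    - {"dp": [0.75, -0.5, 0], "turn": [0, 0, 0], "fingers": 0.95}
    - {"dp": [0.75, -0.5, 0], "turn": [0, 0, 0], "fingers": 0.95}
    - {"dp": [0.75, -0.5, 0], "turn": [0, 0, 0], "fingers": 0.95}

```text
clock: 32.75
eef_pos: [574.0, -191.8, 149.8]
tcp_rot: [3.142, -0.0, 0.347]
contact_force: [0.1, -0.5, -1.4]
opening: 0.175
grasp_force: 48.9
```

Call:
play_rows:
  rows:
    - {"dp": [0.7, -0.47, 0], "turn": [0, 0, 0], "fingers": 0.95}
    - {"dp": [0.4, -0.26, 0], "turn": [0, 0, 0], "fingers": 0.95}
    - {"dp": [0, 0, 0], "turn": [0, 0, 0], "fingers": 0.95}
    - {"dp": [0, 0, 0], "turn": [0, 0, 0], "fingers": 0.95}

```text
clock: 33.08
eef_pos: [605.0, -149.6, 149.5]
tcp_rot: [-3.142, 0.0, 0.351]
contact_force: [-0.4, -0.6, -1.3]
opening: 0.177
grasp_force: 49.0
```

Run:
```python
from h import *
g=grab('side'); f=grab('top'); st(); go((605,-151,111))
p=r.sense()['eef_pos']
# expected outline columns: lid (r44, z tcp-31..tcp-6) and jar body (r44)
P=np.asarray(g['pose']); right=P[:3,0]
for n,c,z in(('lid',p,p[2]-20),('jarbody',np.array([605,-151,0]),40)):
    q=np.array([c[0],c[1],z]); print(n,proj(g,q),proj(g,q-44*right)[0],proj(g,q+44*right)[0])
hsv=cv2.cvtColor(np.asarray(g['pixels']),cv2.COLOR_RGB2HSV)
m=(hsv[...,1]<60)&(hsv[...,2]>70)
for v in range(145,225,5):
    c=np.where(m[v,275:340])[0]+275
    if len(c): print(v,c.min(),c.max(),(c.min()+c.max())/2)
a=cv2.cvtColor(np.asarray(g['pixels']),cv2.COLOR_RGB2BGR)[120:230,250:370]
cv2.imwrite('pics/s12.png',cv2.resize(a,None,fx=5,fy=5,interpolation=2))
```

```text
t 33.18 p [ 604.1 -150.9  149.5] rpy [-180.    0.   20.] open 0.181 gf 49.0 F [-0.7  0.9 -1.5]
shift units [0.022 0.01  0.963] mm [ 0.9  0.4 38.5]
lid [304.3286597 171.1932392] 285.40865113054474 323.2486682731009
jarbody [302.64705934 199.13910435] 284.7257397703529 320.56837890549247
160 290 319 304.5
165 286 322 304.0
170 286 322 304.0
175 286 322 304.0
180 289 320 304.5
185 290 317 303.5
190 287 320 303.5
195 286 318 302.0
200 286 320 303.0
205 286 319 302.5
210 286 319 302.5
215 287 317 302.0
220 294 311 302.5
```

View pics/s12.png

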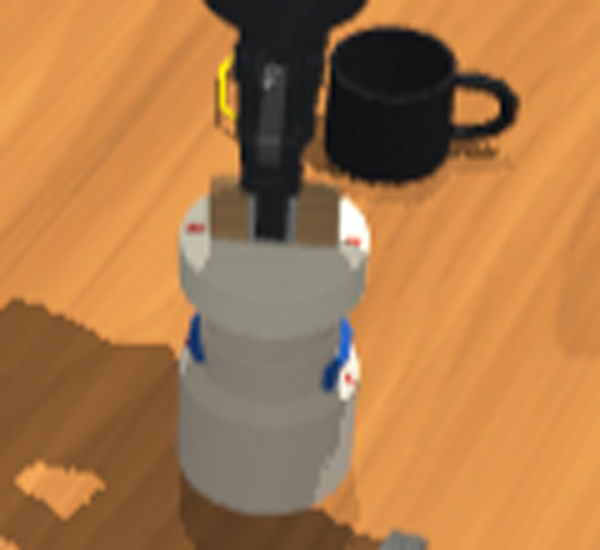

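The lid is over the jar, outlines centred (lid columns 180-368, jar 180-353 in crop, as predicted). Lowering.

Call:
play_rows:
  rows:
    - {"dp": [0.02, 0.01, 0.3], "turn": [0, 0, 0], "fingers": 0.95}
    - {"dp": [0, 0, 0.3], "turn": [0, 0, 0], "fingers": 0.95}
    - {"dp": [0, 0, 0.2], "turn": [0, 0, 0], "fingers": 0.95}
    - {"dp": [0, 0, 0.05], "turn": [0, 0, 0], "fingers": 0.95}
    - {"dp": [0, 0, 0], "turn": [0, 0, 0], "fingers": 0.95}

```text
clock: 33.6
eef_pos: [604.5, -150.8, 114.1]
tcp_rot: [-3.14, 0.002, 0.349]
contact_force: [0.4, 0.3, -1.8]
opening: 0.18
grasp_force: 49.0
```

Call:
play_rows:
  rows:
    - {"dp": [0, 0, 0.03], "turn": [0, 0, 0], "fingers": 0.95}
    - {"dp": [0, 0, 0.03], "turn": [0, 0, 0], "fingers": 0.95}
    - {"dp": [0, 0, 0.03], "turn": [0, 0, 0], "fingers": 0.95}
    - {"dp": [0, 0, 0], "turn": [0, 0, 0], "fingers": 0.95}
    - {"dp": [0, 0, 0], "turn": [0, 0, 0], "fingers": 0.95}

```text
clock: 34.02
eef_pos: [605.7, -150.6, 112.3]
tcp_rot: [3.141, -0.0, 0.35]
contact_force: [-0.3, -0.5, -0.7]
opening: 0.178
grasp_force: 49.0
```

Run:
```python
from h import *
st()
```

```text
t 34.02 p [ 605.7 -150.6  112.3] rpy [180.   -0.   20.1] open 0.178 gf 49.0 F [-0.3 -0.5 -0.7]
```

Call:
play_rows:
  rows:
    - {"dp": [0, 0, 0.03], "turn": [0, 0, 0], "fingers": 0.95}
    - {"dp": [0, 0, 0.02], "turn": [0, 0, 0], "fingers": 0.95}
    - {"dp": [0, 0, 0], "turn": [0, 0, 0], "fingers": 0.95}
    - {"dp": [0, 0, 0], "turn": [0, 0, 0], "fingers": 0.95}
    - {"dp": [0, 0, 0], "turn": [0, 0, 0], "fingers": 0.95}

```text
clock: 34.43
eef_pos: [605.6, -150.6, 110.1]
tcp_rot: [3.142, -0.0, 0.35]
contact_force: [0.4, -0.5, -0.3]
opening: 0.173
grasp_force: 49.0
```

Run:
```python
from h import *
st()
```

```text
t 34.43 p [ 605.6 -150.6  110.1] rpy [180.   -0.   20.1] open 0.173 gf 49.0 F [ 0.4 -0.5 -0.3]
```

Call:
play_rows:
  rows:
    - {"dp": [0, 0, 0.03], "turn": [0, 0, 0], "fingers": 0.95}
    - {"dp": [0, 0, 0], "turn": [0, 0, 0], "fingers": 0.95}
    - {"dp": [0, 0, 0], "turn": [0, 0, 0], "fingers": 0.95}
    - {"dp": [0, 0, 0], "turn": [0, 0, 0], "fingers": 0.95}

```text
clock: 34.77
eef_pos: [605.7, -150.7, 109.6]
tcp_rot: [3.141, -0.0, 0.35]
contact_force: [-2.2, -0.2, 5.7]
opening: 0.177
grasp_force: 49.9
```

Call:
play_rows:
  rows:
    - {"dp": [0, 0, 0], "turn": [0, 0, 0], "fingers": 0.95}
    - {"dp": [0, 0, 0], "turn": [0, 0, 0], "fingers": 0.95}

```text
clock: 34.93
eef_pos: [605.7, -150.7, 109.6]
tcp_rot: [3.141, -0.0, 0.35]
contact_force: [-2.3, 0.1, 4.9]
opening: 0.173
grasp_force: 49.9
```

Contact felt (about 5 N up, lid ≈ 79 mm): lugs on the ridges. Turning backward about 85°.

Call:
play_rows:
  rows:
    - {"dp": [0, 0, 0], "turn": [0, 0, -0.6], "fingers": 0.95}
    - {"dp": [0, 0, 0], "turn": [0, 0, -0.8], "fingers": 0.95}
    - {"dp": [0, 0, 0], "turn": [0, 0, -0.8], "fingers": 0.95}
    - {"dp": [0, 0, 0], "turn": [0, 0, -0.8], "fingers": 0.95}
    - {"dp": [0, 0, 0], "turn": [0, 0, -0.8], "fingers": 0.95}

```text
clock: 35.35
eef_pos: [606.4, -150.8, 110.0]
tcp_rot: [3.14, -0.001, 0.752]
contact_force: [-0.5, 0.1, 6.1]
opening: 0.177
grasp_force: 50.0
```

Call:
play_rows:
  rows:
    - {"dp": [0, 0, 0], "turn": [0, 0, -0.8], "fingers": 0.95}
    - {"dp": [0, 0, 0], "turn": [0, 0, -0.8], "fingers": 0.95}
    - {"dp": [0, 0, 0], "turn": [0, 0, -0.8], "fingers": 0.95}
    - {"dp": [0, 0, 0], "turn": [0, 0, -0.8], "fingers": 0.95}
    - {"dp": [0, 0, 0], "turn": [0, 0, -0.8], "fingers": 0.95}

```text
clock: 35.77
eef_pos: [605.7, -150.5, 109.6]
tcp_rot: [3.141, -0.0, 1.171]
contact_force: [-1.9, -0.0, 2.6]
opening: 0.171
grasp_force: 49.2
```

Call:
play_rows:
  rows:
    - {"dp": [0, 0, 0], "turn": [0, 0, -0.8], "fingers": 0.95}
    - {"dp": [0, 0, 0], "turn": [0, 0, -0.8], "fingers": 0.95}
    - {"dp": [0, 0, 0], "turn": [0, 0, -0.8], "fingers": 0.95}
    - {"dp": [0, 0, 0], "turn": [0, 0, -0.8], "fingers": 0.95}
    - {"dp": [0, 0, 0], "turn": [0, 0, -0.8], "fingers": 0.95}

```text
clock: 36.18
eef_pos: [605.5, -150.6, 108.9]
tcp_rot: [3.142, 0.0, 1.59]
contact_force: [0.2, -0.6, -0.4]
opening: 0.173
grasp_force: 48.9
```

Call:
play_rows:
  rows:
    - {"dp": [0, 0, 0], "turn": [0, 0, -0.8], "fingers": 0.95}
    - {"dp": [0, 0, 0], "turn": [0, 0, -0.8], "fingers": 0.95}
    - {"dp": [0, 0, 0], "turn": [0, 0, -0.6], "fingers": 0.95}
    - {"dp": [0, 0, 0], "turn": [0, 0, 0], "fingers": 0.95}
    - {"dp": [0, 0, 0], "turn": [0, 0, 0], "fingers": 0.95}

```text
clock: 36.6
eef_pos: [605.6, -150.6, 108.9]
tcp_rot: [3.142, 0.0, 1.814]
contact_force: [-0.0, 0.1, -1.5]
opening: 0.173
grasp_force: 48.9
```

Run:
```python
from h import *
st(); print(r.sense()['qpos'])
```

```text
t 36.6 p [ 605.6 -150.6  108.9] rpy [180.    0.  103.9] open 0.173 gf 48.9 F [-0.   0.1 -1.5]
[-2.46155171e-01  4.85472060e-01  1.73301403e+00  3.31445876e-06
  9.23060593e-01 -4.89369062e-01]
```

Force vanished past the ridges, at about 96° relative. Lowering through the gap.

Call:
play_rows:
  rows:
    - {"dp": [0, 0, 0.04], "turn": [0, 0, 0], "fingers": 0.95}
    - {"dp": [0, 0, 0.04], "turn": [0, 0, 0], "fingers": 0.95}
    - {"dp": [0, 0, 0.04], "turn": [0, 0, 0], "fingers": 0.95}
    - {"dp": [0, 0, 0.03], "turn": [0, 0, 0], "fingers": 0.95}
    - {"dp": [0, 0, 0], "turn": [0, 0, 0], "fingers": 0.95}

```text
clock: 37.02
eef_pos: [605.3, -150.5, 102.5]
tcp_rot: [-3.141, -0.0, 1.816]
contact_force: [0.2, 0.4, -1.8]
opening: 0.174
grasp_force: 48.9
```

Call:
play_rows:
  rows:
    - {"dp": [0, 0, 0.03], "turn": [0, 0, 0], "fingers": 0.95}
    - {"dp": [0, 0, 0], "turn": [0, 0, 0], "fingers": 0.95}
    - {"dp": [0, 0, 0], "turn": [0, 0, 0], "fingers": 0.95}
    - {"dp": [0, 0, 0], "turn": [0, 0, 0], "fingers": 0.95}

```text
clock: 37.35
eef_pos: [605.6, -150.6, 101.7]
tcp_rot: [3.142, 0.0, 1.816]
contact_force: [0.2, -0.1, -1.8]
opening: 0.176
grasp_force: 49.0
```

Call:
play_rows:
  rows:
    - {"dp": [0, 0, 0.03], "turn": [0, 0, 0], "fingers": 0.95}
    - {"dp": [0, 0, 0], "turn": [0, 0, 0], "fingers": 0.95}
    - {"dp": [0, 0, 0], "turn": [0, 0, 0], "fingers": 0.95}

```text
clock: 37.6
eef_pos: [605.8, -150.7, 101.0]
tcp_rot: [3.141, 0.0, 1.816]
contact_force: [-0.9, 0.1, 5.5]
opening: 0.177
grasp_force: 49.6
```

Call:
play_rows:
  rows:
    - {"dp": [0, 0, 0.02], "turn": [0, 0, 0], "fingers": 0.95}
    - {"dp": [0, 0, 0], "turn": [0, 0, 0], "fingers": 0.95}
    - {"dp": [0, 0, 0], "turn": [0, 0, 0], "fingers": 0.95}

```text
clock: 37.85
eef_pos: [605.8, -150.7, 100.9]
tcp_rot: [3.141, 0.0, 1.816]
contact_force: [-3.8, 0.8, 12.1]
opening: 0.181
grasp_force: 50.8
```

Resting on the rim (12 N). Screwing forward.

Call:
play_rows:
  rows:
    - {"dp": [0, 0, -0.02], "turn": [0, 0, 0.6], "fingers": 0.95}
    - {"dp": [0, 0, 0], "turn": [0, 0, 0.8], "fingers": 0.95}
    - {"dp": [0, 0, 0], "turn": [0, 0, 0.8], "fingers": 0.95}
    - {"dp": [0, 0, 0], "turn": [0, 0, 0.8], "fingers": 0.95}
    - {"dp": [0, 0, 0], "turn": [0, 0, 0.8], "fingers": 0.95}

```text
clock: 38.27
eef_pos: [606.0, -150.8, 101.0]
tcp_rot: [3.141, 0.0, 1.414]
contact_force: [-0.5, -0.1, 4.6]
opening: 0.176
grasp_force: 49.7
```

Call:
play_rows:
  rows:
    - {"dp": [0, 0, 0], "turn": [0, 0, 0.8], "fingers": 0.95}
    - {"dp": [0, 0, 0], "turn": [0, 0, 0.8], "fingers": 0.95}
    - {"dp": [0, 0, 0], "turn": [0, 0, 0.8], "fingers": 0.95}
    - {"dp": [0, 0, 0], "turn": [0, 0, 0.8], "fingers": 0.95}
    - {"dp": [0, 0, 0], "turn": [0, 0, 0.8], "fingers": 0.95}

```text
clock: 38.68
eef_pos: [606.1, -150.8, 101.0]
tcp_rot: [3.14, -0.0, 0.995]
contact_force: [0.8, -0.3, 3.5]
opening: 0.177
grasp_force: 49.6
```

Call:
play_rows:
  rows:
    - {"dp": [0, 0, 0], "turn": [0, 0, 0.8], "fingers": 0.95}
    - {"dp": [0, 0, 0], "turn": [0, 0, 0.8], "fingers": 0.95}
    - {"dp": [0, 0, 0], "turn": [0, 0, 0.8], "fingers": 0.95}
    - {"dp": [0, 0, 0], "turn": [0, 0, 0.8], "fingers": 0.95}
    - {"dp": [0, 0, 0], "turn": [0, 0, 0.8], "fingers": 0.95}

```text
clock: 39.1
eef_pos: [606.2, -150.8, 101.0]
tcp_rot: [3.141, -0.001, 0.576]
contact_force: [-0.0, -0.3, 3.7]
opening: 0.176
grasp_force: 49.6
```

Call:
play_rows:
  rows:
    - {"dp": [0, 0, 0], "turn": [0, 0, 0.8], "fingers": 0.95}
    - {"dp": [0, 0, 0], "turn": [0, 0, 0.8], "fingers": 0.95}
    - {"dp": [0, 0, 0], "turn": [0, 0, 0.4], "fingers": 0.95}
    - {"dp": [0, 0, 0], "turn": [0, 0, 0], "fingers": 0.95}
    - {"dp": [0, 0, 0], "turn": [0, 0, 0], "fingers": 0.95}

```text
clock: 39.52
eef_pos: [606.1, -150.8, 101.0]
tcp_rot: [3.141, -0.001, 0.372]
contact_force: [-1.1, -0.9, 5.2]
opening: 0.177
grasp_force: 49.8
```

Run:
```python
from h import *
st(); print(r.sense()['wrist_torque'])
```

```text
t 39.52 p [ 606.1 -150.8  101. ] rpy [ 1.80e+02 -1.00e-01  2.13e+01] open 0.177 gf 49.8 F [-1.1 -0.9  5.2]
[-0.14452875 -0.07491241 -0.17059432]
```

Call:
play_rows:
  rows:
    - {"dp": [0, 0, 0], "turn": [0, 0, 0.6], "fingers": 0.95}
    - {"dp": [0, 0, 0], "turn": [0, 0, 0.6], "fingers": 0.95}
    - {"dp": [0, 0, 0], "turn": [0, 0, 0.5], "fingers": 0.95}
    - {"dp": [0, 0, 0], "turn": [0, 0, 0.3], "fingers": 0.95}
    - {"dp": [0, 0, 0], "turn": [0, 0, 0], "fingers": 0.95}

```text
clock: 39.93
eef_pos: [606.1, -150.7, 101.0]
tcp_rot: [3.141, -0.001, 0.161]
contact_force: [0.0, -0.1, 5.4]
opening: 0.174
grasp_force: 49.9
```

Run:
```python
from h import *
st(); print(r.sense()['wrist_torque'])
```

```text
t 39.93 p [ 606.1 -150.7  101. ] rpy [ 1.8e+02 -1.0e-01  9.2e+00] open 0.174 gf 49.9 F [ 0.  -0.1  5.4]
[-0.06353198 -0.04629014 -0.09690189]
```

Not at the stop yet; easing further.

Call:
play_rows:
  rows:
    - {"dp": [0, 0, 0], "turn": [0, 0, 0.3], "fingers": 0.95}
    - {"dp": [0, 0, 0], "turn": [0, 0, 0.3], "fingers": 0.95}
    - {"dp": [0, 0, 0], "turn": [0, 0, 0], "fingers": 0.95}
    - {"dp": [0, 0, 0], "turn": [0, 0, 0], "fingers": 0.95}

```text
clock: 40.27
eef_pos: [606.0, -151.2, 101.0]
tcp_rot: [3.14, -0.001, 0.101]
contact_force: [-1.0, -2.5, 5.3]
opening: 0.178
grasp_force: 49.8
```

Run:
```python
from h import *
st(); print(r.sense()['wrist_torque'])
```

```text
t 40.27 p [ 606.  -151.2  101. ] rpy [ 1.799e+02 -1.000e-01  5.800e+00] open 0.178 gf 49.8 F [-1.  -2.5  5.3]
[-0.43653602  0.07631103  0.17969992]
```

Call:
play_rows:
  rows:
    - {"dp": [0, 0, 0], "turn": [0, 0, 0.3], "fingers": 0.95}
    - {"dp": [0, 0, 0], "turn": [0, 0, 0], "fingers": 0.95}
    - {"dp": [0, 0, 0], "turn": [0, 0, 0], "fingers": 0.95}

```text
clock: 40.52
eef_pos: [605.9, -151.9, 101.0]
tcp_rot: [3.139, -0.001, 0.07]
contact_force: [-1.2, -5.2, 6.5]
opening: 0.176
grasp_force: 50.0
```

Run:
```python
from h import *
st(); print(r.sense()['wrist_torque'])
```

```text
t 40.52 p [ 605.9 -151.9  101. ] rpy [179.9  -0.    4. ] open 0.176 gf 50.0 F [-1.2 -5.2  6.5]
[-1.03449121  0.17932507  0.33775983]
```

The stop is felt (torque building at yaw ≈ 5°): home. Releasing and rising.

Call:
play_rows:
  rows:
    - {"dp": [0, 0, 0], "turn": [0, 0, -0.3], "fingers": 0.95}
    - {"dp": [0, 0, 0], "turn": [0, 0, 0], "fingers": 0.9}
    - {"dp": [0, 0, 0], "turn": [0, 0, 0], "fingers": 0.75}
    - {"dp": [0, 0, 0], "turn": [0, 0, 0], "fingers": 0.6}
    - {"dp": [0, 0, 0], "turn": [0, 0, 0], "fingers": 0.4}

```text
clock: 40.93
eef_pos: [605.1, -150.2, 100.0]
tcp_rot: [-3.141, 0.001, 0.099]
contact_force: [-0.7, -0.5, -0.1]
opening: 0.523
grasp_force: 0.0
```

Call:
play_rows:
  rows:
    - {"dp": [0, 0, 0], "turn": [0, 0, 0], "fingers": 0.4}
    - {"dp": [0, 0, -0.3], "turn": [0, 0, 0], "fingers": 0.4}
    - {"dp": [0, 0, -0.7], "turn": [0, 0, 0], "fingers": 0.4}
    - {"dp": [0, 0, -0.9], "turn": [0, 0, 0], "fingers": 0.4}
    - {"dp": [0, 0, -0.9], "turn": [0, 0, 0], "fingers": 0.4}

```text
clock: 41.35
eef_pos: [604.9, -150.3, 213.9]
tcp_rot: [-3.141, 0.002, 0.099]
contact_force: [1.0, -0.5, 0.0]
opening: 0.6
grasp_force: 0.0
```

Call:
play_rows:
  rows:
    - {"dp": [-0.7, 0, -0.6], "turn": [0, 0, 0], "fingers": 0.4}
    - {"dp": [-0.9, 0, 0], "turn": [0, 0, 0], "fingers": 0.4}
    - {"dp": [-0.9, 0, 0], "turn": [0, 0, 0], "fingers": 0.4}
    - {"dp": [-0.5, 0, 0], "turn": [0, 0, 0], "fingers": 0.4}
    - {"dp": [0, 0, 0], "turn": [0, 0, 0], "fingers": 0.4}

```text
clock: 41.77
eef_pos: [482.2, -162.3, 237.3]
tcp_rot: [-3.141, 0.002, 0.098]
contact_force: [0.7, -0.3, 0.3]
opening: 0.602
grasp_force: 0.0
```

Run:
```python
from h import *
f=grab('top'); g=grab('side'); st()
a=cv2.cvtColor(np.asarray(g['pixels']),cv2.COLOR_RGB2BGR)[150:300,260:400]; b=cv2.cvtColor(np.asarray(f['pixels']),cv2.COLOR_RGB2BGR)[165:315,250:390]
cv2.imwrite('pics/s13.png',cv2.resize(np.hstack([a,b]),None,fx=2.8,fy=2.8,interpolation=2))
for n,h,bx in(('top',f,(305,185,365,245)),('side',g,(275,150,335,210))):
  for lo,hi in(((0,120,100),(6,255,255)),((172,100,100),(180,255,255))):
    for b in blobs(h,lo,hi,1):
      if bx[0]<b[1]<bx[2] and bx[1]<b[2]<bx[3]: print('red',n,b[:3],'z95',onplane(h,b[1],b[2],95)[:2],'z66',onplane(h,b[1],b[2],66)[:2])
```

```text
t 41.87 p [ 486.2 -162.6  237.7] rpy [ 1.8e+02 -1.0e-01  5.6e+00] open 0.599 gf 0.0 F [ 1.1 -0.4  0.1]
red top (np.int32(4), np.float64(332.8), np.float64(197.0)) z95 [ 643.72462562 -148.36976486] z66 [ 647.95404056 -150.61472447]
red side (np.int32(3), np.float64(289.0), np.float64(178.0)) z95 [ 642.38342701 -149.33800355] z66 [ 656.8045511  -179.79875309]
red side (np.int32(2), np.float64(317.5), np.float64(185.0)) z95 [ 571.25267678 -157.07569975] z66 [ 583.00456967 -187.82681175]
red side (np.int32(1), np.float64(320.0), np.float64(196.0)) z95 [ 550.71661007 -124.66188479] z66 [ 561.69787268 -154.19664569]
```

View pics/s13.png

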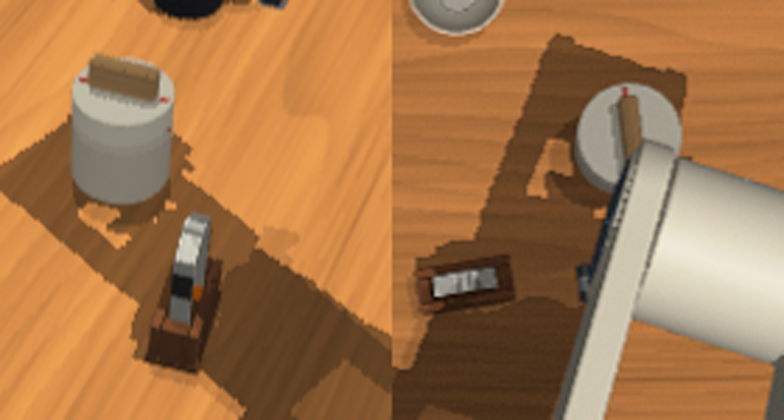

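The lid sits level and home with its marks above the jar's (left crop (83,80), (163,100), jar mark (168,130)), and the tongs stand upright in the stand. Handing in.

```bash
python3 -c "
from rig import r
print(r.sign_off())"
```

```text
the job is handed in; nothing more can be done
None
```

I handed the job in at about 42 s: all four pralines went into the jar by tongs only, the tongs are back upright in their stand, and the lid is screwed clockwise to its stop; no verdict came back.

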